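# Put the vacuum service kit away and hook the brush through its ring

## Task

Put the vacuum cleaner kit away. Set every part lying on the bench (flat prefilter, cyclone separator, crevice tool, hose coupling; not all of them need be there) down into the nest of its own shape in the trays, seated fully on the nest's floor, and hook the brush into the standing ring: thread its curved hook through the ring until the ring sits around the middle of the bend, and leave the brush standing upright on its bristles. Do not disturb the jar, the tape roll or the tin.

Things in the scene. Friction and masses are not known exactly. Their poses are not given: they have to be found in the camera images.
- brush: hard-bristle brush standing on its bristles, 200 g. Wooden block 70 (x) x 36 (y) mm, 28 to 56 mm up, over black bristles 64 x 32; origin at the centre of the bristle tips' plane, z up. A black bar 8 mm thick leaves its +x end 40 mm up, runs level to (45, 0) mm, then bends towards +y in a level 190 degree arc of radius 45 about (45, 45), to a free tip. Grip the block across y
- hook_tip (a point): free end of the brush's hook, at (37, 89, 40) mm in the brush frame; axes as the brush
- hook_center (a point): centre of the hook's arc, at (45, 45, 40) mm in the brush frame; axes as the brush
- hook_mid (a point): middle of the hook's bend, on the bar's centre line at (90, 45, 40) mm in the brush frame, 100 degrees of arc from the tip; there the bar runs along the brush's y axis; axes as the brush
- eye (a point): centre of the fixed closed brass ring, 40 mm above the bench, the height of the hook's bar when the brush stands: inner diameter 22, outer 34, wire 6 mm; its y axis is the (level) axis of the ring, z up. The ring stands on a stem 8 mm thick, below it, and a foot plate 50 x 50 x 6 mm fixed to the bench
- prefilter: flat prefilter: white cassette 76 (x) x 56 (y) x 16 mm with grey pleats, and on top a pull rib 44 (x) x 12 (y) mm rising to 39 mm; origin at the centre of its underside, z up; 80 g. May be absent
- cyclone: cyclone separator standing upright, grey: round foot of 58 mm diameter 12 mm high, cone narrowing up to 40 mm, then a neck of 34 mm diameter up to 72 mm; origin at the centre of its underside, z up; 150 g. May be absent
- coupling: hose coupling standing upright, black: round foot of 38 mm diameter up to 20 mm, above it (from 24 mm) a tube end of 28 mm diameter up to 46 mm; origin at the centre of its underside, z up; 60 g. May be absent
- crevice_tool: crevice tool, black, lying: 120 mm long along x, nozzle 22 mm wide (y), tube socket of 26 mm diameter over the last 30 mm at -x, 26 mm high; origin at the middle of its length on its underside, z up; 90 g. May be absent
- square_nest (a point): centre of the floor, 8 mm above the bench, of the rectangular nest for the prefilter: 82 (x) x 62 (y) mm, 14 mm deep, in the middle of its tray. All trays: fixed, 150 (x) x 112 (y) mm, rim 26 mm above the bench, insert round the nest 22 mm above the bench; axes as the tray, z up
- big_round_nest (a point): centre of the floor, 8 mm above the bench, of the big round nest for the cyclone separator: 64 mm diameter, 14 mm deep, 30 mm towards -x from the middle of its tray; axes as its tray
- small_round_nest (a point): centre of the floor, 8 mm above the bench, of the small round nest for the hose coupling: 44 mm diameter, 14 mm deep, in the same tray, 73 mm towards +x from the big round nest; axes as its tray
- long_nest (a point): centre of the floor, 8 mm above the bench, of the long narrow nest for the crevice tool: 126 (x) x 32 (y) mm, 14 mm deep; the tool may lie either way round; axes as its tray
- jar: bystander: jar of 54 mm diameter, 70 mm high, loose; origin under its centre
- tape: bystander: roll of tape lying flat, 76 mm diameter, 24 mm high, loose; origin under its centre
- tin: bystander: tin of 60 mm diameter, 55 mm high, loose; origin under its centre

How it is judged:
By the outcome, as a careful person would: the job done as asked, in the order asked, and still so for the second after the job is handed in, with the robot touching nothing.
Of prefilter, cyclone, crevice_tool, coupling only 3 to 4 are there at a start; the rules pass over those that are not, and their reading is None.
At some moment in a run one of prefilter, crevice_tool may be knocked a few centimetres aside while the robot is not near it.
Once in a run the grip may slacken for a moment while it holds something.
It also fails if it takes over 208 s, if anything falls off the work surface, if the arm or the gripper's body presses on something with over 40 N, if the wrist force passes 120 N, or if a joint passes its speed limit or range.

## Robot

A 6-joint arm with a two-finger parallel gripper is mounted at the origin on the work surface. World frame = base frame: x ahead of the robot, y to its left, z up, the work surface at z = 0. Lengths are in m, angles in rad, forces in N, time in s.
With the tool pointing down it reaches from about 0.15 to 0.775 m from the base axis. Payload 6.1 kg.
Tool frame: the origin (TCP) lies on the centre line of the jaws, within the pads' length; the fingertips stand 22 mm ahead of it and the grasp point (between the pads) lies 3 mm ahead of it (arm.nose_length is the distance from the TCP to the fingertips, in m); y points along the fingers, x is the direction in which the jaws open and shut, and the axes are right-handed (so a half turn about y gives the same grasp; the last joint's range is limited). The gripper opens to 85 mm and grips with 20 to 120 N. Pads are 22 mm wide; open, the fingers measure 114 mm over their backs; the gripper's body (76 mm by 85 mm) begins 54 mm behind the grasp point. The pads swing forward as they close: fully open they stand 13 mm farther back than shut.
Start: joints at [-1.298, 0.126, -0.04, 1.405, 0, 1.571], TCP at [0.141, -0.506, 0.253] pointing down, gripper open.
Joint ranges: [-2.72, 2.72], [-0.95, 1.95], [-1.27, 1.35], [-1.78, 2.02], [-1.46, 1.47], [-3.14, 3.14]. Speed limits (rad/s): [2.39, 2.39, 3.01, 3.14, 3.14, 3.14].

## Interface

Orientations are given as a unit quaternion [x, y, z, w].
In Python, from station import arm, cams gives the robot as it stands. The module is installed in compiled form; this text tells all that it offers.
- The arm moves only by the tool step_arm, never from a script. Its argument "plan" is a list of rows, each an object of numbers: "fingers": the opening in per cent of the stroke, from 0 (shut) to 100 (fully open); "x", "y", "z": the shift along the tool's x, y, z in m; "twist": the turn about the tool's y in degrees. In form: [{"fingers": .., "x": .., "y": .., "z": .., "twist": ..}, ...]. A call has exactly 8 rows; each row shifts and turns the commanded pose from where the row before left it, along the tool's axes as they then stand; what a row does not reach is not made up. A row lasts 1/8 s, in which the tool goes at most 62.5 mm and 10.7 degrees, less where a joint would pass 70% of its speed; a pose out of reach is approached as far as the arm can. A call with a gripper value outside its range is refused whole. The fingers move at their own pace and stop on an object; the grip force is fixed at half the most. Time passes only in rows, so rows that do not move let the fingers close, or fill a call up. It gives the time, the measured TCP pose, the force and the opening at its end, in the units of the state.
- arm.read_state(): the state, without advancing time (a new reading comes with each control period).
- cams.grab_frame(name): name is "scene" or "top" or "wrist"; returns a dict with "frame" (480x640x3 uint8, red, green, blue), "z_map" (480x640 float32, m along the optical axis (not along the pixel's ray), 0 where there is no reading), "camera_matrix" (3x3 intrinsics, pixels), "dist_coeffs" ([k1, k2, p1, p2, k3] as OpenCV has them; the pictures are not rectified), "world_from_camera" (4x4, takes a point from camera to world coordinates). Camera axes: x right, y up, looking along -z (the intrinsics and any distortion apply to the point x, -y, -z); pixel columns grow to the right and rows downward; lengths in m; the calibration is good to about 2 mm. A picture is of the moment at which its call begins.
- arm.job_done(): hands the job in, once; it reports no verdict.
Trained networks look in the newest picture that a camera, given by its name, has taken for a name from the list of things; names that differ only in an ending like _2 or _b are one class to them, and where a whole thing is asked for, a point or a joint stands for the part that bears it (a point fixed in the world has none). Each returns a list of dicts, best first, with "conf" (0 to 1); they miss things now and then, are a little off and sometimes report something else, mostly with a low value. They report only what shows in the picture. A call takes as long as a camera call.
- cams.look_for(thing, camera): "xyz" ([x, y, z] in m, in world coordinates, good to about 4 mm: the middle of the surface that is visible of it).
- cams.masks_of(thing, camera): "pixels" (480x640 bool, what is visible of it).
The state is a dict: "time": time; "joint_positions": joint angles; "qd": joint speeds; "joint_efforts": joint torques, N m; "tcp_pos": TCP position; "tool_rot": TCP orientation; "force": force on the tool from outside, world axes, zero at the start; "wrist_torque": the same for the moment, N m; "gripper_width": finger opening in m.
Only numpy, scipy, OpenCV 4.12 (cv2) and the standard library are available. Lean on these libraries where they do the work, as an engineer would, in place of code of your own. Each camera call takes 0.05 s, during which the arm holds its last target.

## Working session

There is one attempt and no reset: what is moved stays moved. The work goes in short steps, Python scripts to look and compute and a tool call to move; the robot and the scene stay as the last step left them, time stands still between calls to the robot, and variables do not carry over. Pictures are saved under pics/ and viewed, and the job is handed in when it is done.

Besides the shell and the picture viewer there is one more tool, called after ">>>" as name([rows], argument=value, ...), one row to a line, values as JSON. step_arm: Moves the arm, as the interface text tells. Its arguments: {"type":"object","properties":{"plan":{"type":"array","items":{"type":"object","properties":{"fingers":{"type":"number"},"x":{"type":"number"},"y":{"type":"number"},"z":{"type":"number"},"twist":{"type":"number"}}}}},"required":["plan"]}

```bash
mkdir -p pics; cat > h.py <<'E'
import numpy as np, cv2
from station import arm, cams
def save(n,f): cv2.imwrite('pics/'+n+'.png',cv2.cvtColor(f['frame'],cv2.COLOR_RGB2BGR))
def cloud(f,mask=None):
    K=f['camera_matrix'];D=np.array(f['dist_coeffs'],float);T=np.array(f['world_from_camera'])
    z=f['z_map'];m=z>0
    if mask is not None:m&=mask
    v,u=np.nonzero(m)
    p=cv2.undistortPoints(np.stack([u,v],1).astype(float)[:,None],np.array(K),D)[:,0]
    d=z[v,u];P=np.stack([p[:,0]*d,-p[:,1]*d,-d,np.ones_like(d)],1)
    return (P@T.T)[:,:3],u,v
def proj(f,P):
    T=np.linalg.inv(np.array(f['world_from_camera']));P=np.atleast_2d(P)
    c=P@T[:3,:3].T+T[:3,3];c=c*[1,-1,-1]
    return cv2.projectPoints(c,np.zeros(3),np.zeros(3),np.array(f['camera_matrix']),np.array(f['dist_coeffs'],float))[0][:,0]
E
python3 - <<'E'
from h import *
s=arm.read_state();print(s)
for n in ['scene','top','wrist']:
    f=cams.grab_frame(n);save(n+'0',f);print(n,np.round(f['world_from_camera'],3).tolist(),np.round(f['camera_matrix'],1).tolist(),f['dist_coeffs'])
for n in ['scene','top']:
    for t in ['brush','hook_tip','hook_mid','eye','prefilter','cyclone','coupling','crevice_tool','square_nest','big_round_nest','small_round_nest','long_nest','jar','tape','tin']:
        print(n,t,[(np.round(r['xyz'],3).tolist(),round(r['conf'],2)) for r in cams.look_for(t,n)[:3]])
E
```

```text
{'time': 0.0, 'joint_positions': array([-1.29797532e+00,  1.26387912e-01, -4.06340452e-02,  1.40539068e+00,
       -9.18513223e-07,  1.57079308e+00]), 'qd': array([-0.00094648,  0.00041252, -0.00085672, -0.00090982, -0.00019765,
        0.00124409]), 'joint_efforts': array([-4.93512314e-03, -4.35905671e+01,  3.52929032e+01,  1.70883554e-02,
       -2.19102171e-04,  1.52050138e-06]), 'tcp_pos': array([ 0.14135839, -0.50521753,  0.25251237]), 'tool_rot': array([-0.56300457,  0.42781574, -0.4269048 ,  0.5636948 ]), 'force': array([-0.73337086,  0.44020833, -0.20181941]), 'wrist_torque': array([0.01965548, 0.01214989, 0.00055213]), 'gripper_width': 0.08525787993600711}
scene [[-0.239, -0.791, 0.564, 1.204], [0.971, -0.203, 0.126, 0.115], [0.015, 0.577, 0.816, 0.928], [0.0, 0.0, 0.0, 1.0]] [[560.4, 0.0, 314.4], [0.0, 560.4, 236.2], [0.0, 0.0, 1.0]] [-0.06267656  0.          0.          0.          0.        ]
top [[0.018, 0.997, -0.068, 0.52], [-1.0, 0.018, 0.007, -0.025], [0.008, 0.068, 0.998, 1.303], [0.0, 0.0, 0.0, 1.0]] [[518.3, 0.0, 319.3], [0.0, 518.3, 234.3], [0.0, 0.0, 1.0]] [-0.0
[... 1242 characters left out ...]
0.446, 0.118, 0.058], 0.66)]
top eye [([0.602, 0.31, -0.0], 0.81)]
top prefilter [([0.431, -0.233, 0.015], 0.89), ([0.444, 0.119, 0.056], 0.51)]
top cyclone [([0.438, -0.128, 0.028], 0.76)]
top coupling [([0.431, -0.344, 0.023], 0.62)]
top crevice_tool [([0.445, -0.022, 0.025], 0.8)]
top square_nest [([0.609, 0.022, 0.024], 0.65), ([0.623, -0.136, 0.022], 0.49)]
top big_round_nest [([0.624, -0.268, 0.025], 0.82), ([0.444, 0.124, 0.056], 0.66)]
top small_round_nest [([0.625, -0.264, 0.022], 0.85)]
top long_nest [([0.621, -0.132, 0.025], 0.81)]
top jar [([0.716, 0.224, 0.07], 0.86)]
top tape [([0.778, -0.105, 0.022], 0.92), ([0.601, 0.315, 0.005], 0.45)]
top tin [([0.777, 0.105, 0.058], 0.63)]
```

View pics/top0.png

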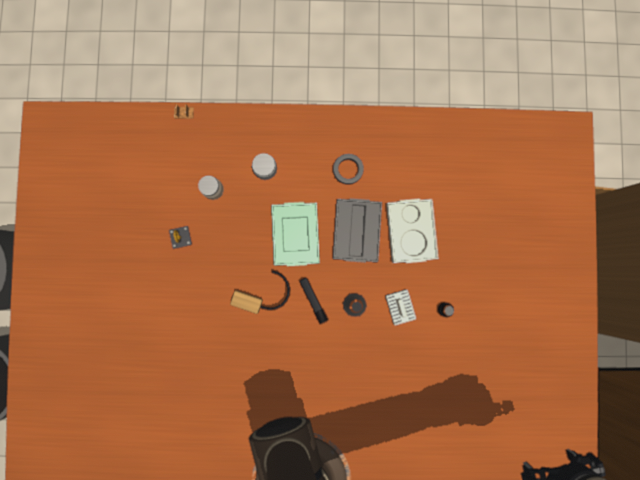

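View pics/scene0.png

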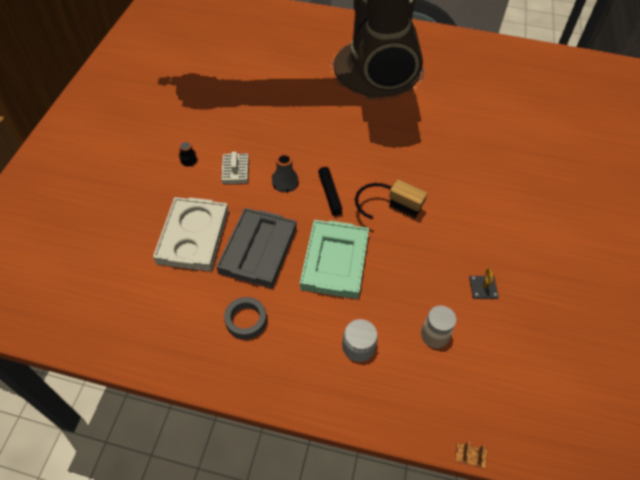

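View pics/wrist0.png

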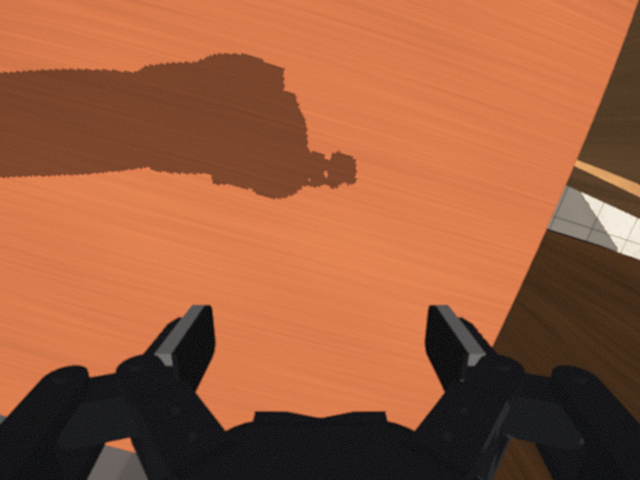

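```bash
cat >> h.py <<'E'
from scipy.spatial.transform import Rotation as Ro
def st():
    s=arm.read_state();R=Ro.from_quat(s['tool_rot']).as_matrix();return s,R,np.array(s['tcp_pos'])
def yaw(R): return np.degrees(np.arctan2(R[1,0],R[0,0]))
def plan(target,yawdeg=None):
    """print shift in tool axes (before twist) and twist needed. yaw= world angle of tool x, mod 180"""
    s,R,p=st();d=R.T@(np.array(target)-p);y=yaw(R)
    out='t=%.2f pos %s yaw %.1f w %.1f F %s | shift x %.4f y %.4f z %.4f'%(s['time'],np.round(p,4),y,s['gripper_width']*1e3,np.round(s['force'],1),*d)
    if yawdeg is not None:
        dy=(yawdeg-y+90)%180-90
        out+=' | yaw delta %.1f => twist %.1f (q6 %.2f)'%(dy,-dy if R[2,1]<0 else dy,s['joint_positions'][5])
    print(out)
E
python3 - <<'E'
from h import *
s,R,p=st();print(np.round(R,3))
plan([0.42,-0.1,0.35],90)
f=cams.grab_frame('top')
P,u,v=cloud(f)
m=(abs(P[:,0]-.45)<.02)&(abs(P[:,1]-.03)<.02)
print('table z',P[m,2].mean(),P[m,2].std())
for n,c,r in [('jar',(.72,.226),.05),('tin',(.78,.105),.05),('tape',(.78,-.105),.06)]:
    m=(np.hypot(P[:,0]-c[0],P[:,1]-c[1])<r)&(P[:,2]>.012)
    q=P[m];top=q[q[:,2]>q[:,2].max()-.008];print(n,np.round(top.mean(0),3),np.round(np.ptp(top,axis=0),3))
E
```

```text
[[ 0.269 -0.     0.963]
 [-0.963  0.     0.269]
 [-0.    -1.    -0.   ]]
t=1.65 pos [ 0.1414 -0.5056  0.2533] yaw -74.4 w 85.5 F [ 0.9 -0.  -1. ] | shift x -0.3155 y -0.0967 z 0.3775 | yaw delta -15.6 => twist 15.6 (q6 1.57)
table z 0.006265369741938438 0.01618195272977494
jar [0.719 0.238 0.071] [0.046 0.046 0.008]
tin [0.775 0.108 0.056] [0.052 0.054 0.008]
tape [ 0.774 -0.105  0.025] [0.074 0.073 0.008]
```

>>> step_arm([
  {"x": -0.033, "y": -0.011, "z": 0.051},
  {"x": -0.033, "y": -0.011, "z": 0.051},
  {"x": -0.033, "y": -0.011, "z": 0.051},
  {"x": -0.033, "y": -0.011, "z": 0.051},
  {"x": -0.033, "y": -0.011, "z": 0.051},
  {"x": -0.033, "y": -0.011, "z": 0.051},
  {"x": -0.033, "y": -0.011, "z": 0.051},
  {"x": -0.033, "y": -0.011, "z": 0.051},
])

```text
invalid input
```

>>> step_arm([
  {"x": -0.03, "y": -0.01, "z": 0.048},
  {"twist": 7.8},
  {"twist": 7.8},
  {"x": 0},
  {"x": 0},
  {"x": 0},
  {"x": 0},
  {"x": 0},
])

```text
invalid input
```

```bash
python3 - <<'E'
from h import *
plan([0.5,-0.1,0.35],-90)
f=cams.grab_frame('wrist');save('w1',f)
np.savez('w1.npz',**f)
s,R,p=st();print(np.round(R,3))
P,u,v=cloud(f)
m=(abs(P[:,0]-.35)<.02)&(abs(P[:,1]-.0)<.1)
print('table z',P[m,2].mean(),P[m,2].std())
E
```

```text
t=1.70 pos [ 0.1414 -0.5056  0.2533] yaw -74.4 w 85.5 F [-0.1 -0.4  0. ] | shift x -0.2940 y -0.0967 z 0.4546 | yaw delta -15.6 => twist 15.6 (q6 1.57)
[[ 0.269  0.     0.963]
 [-0.963 -0.     0.269]
 [ 0.    -1.     0.   ]]
table z nan nan<stdin>:8: RuntimeWarning: Mean of empty slice.
  ret = ret.dtype.type(ret / rcount)
  ret = _var(a, axis=axis, dtype=dtype, out=out, ddof=ddof,
  arrmean = um.true_divide(arrmean, div, out=arrmean,
  ret = ret.dtype.type(ret / rcount)
```

View pics/w1.png

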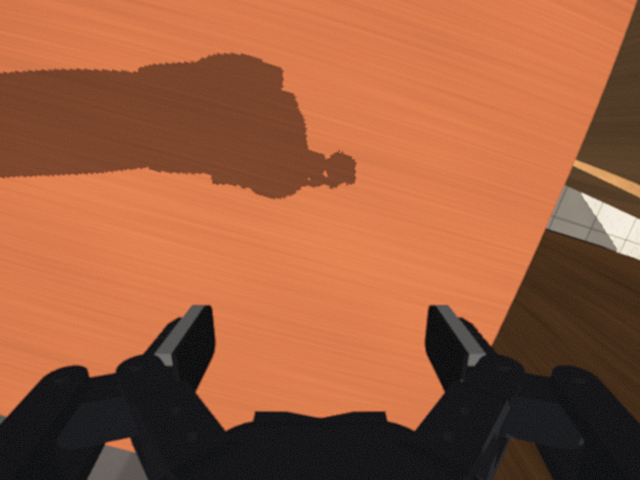

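All keys are needed in each row.

>>> step_arm([
  {"fingers": 100, "x": -0.033, "y": -0.011, "z": 0.051, "twist": 0},
  {"fingers": 100, "x": -0.033, "y": -0.011, "z": 0.051, "twist": 0},
  {"fingers": 100, "x": -0.033, "y": -0.011, "z": 0.051, "twist": 0},
  {"fingers": 100, "x": -0.033, "y": -0.011, "z": 0.051, "twist": 0},
  {"fingers": 100, "x": -0.033, "y": -0.011, "z": 0.051, "twist": 0},
  {"fingers": 100, "x": -0.033, "y": -0.011, "z": 0.051, "twist": 0},
  {"fingers": 100, "x": -0.033, "y": -0.011, "z": 0.051, "twist": 0},
  {"fingers": 100, "x": -0.033, "y": -0.011, "z": 0.051, "twist": 0},
])

```text
time: 2.75
tcp_pos: [0.4643, -0.1396, 0.3419]
tool_rot: [-0.563, 0.427, -0.428, 0.563]
force: [1.1, -0.9, 0.1]
gripper_width: 0.0854
```

>>> step_arm([
  {"fingers": 100, "x": -0.03, "y": -0.01, "z": 0.048, "twist": 0},
  {"fingers": 100, "x": 0, "y": 0, "z": 0, "twist": 7.8},
  {"fingers": 100, "x": 0, "y": 0, "z": 0, "twist": 7.8},
  {"fingers": 100, "x": 0, "y": 0, "z": 0, "twist": 0},
  {"fingers": 100, "x": 0, "y": 0, "z": 0, "twist": 0},
  {"fingers": 100, "x": 0, "y": 0, "z": 0, "twist": 0},
  {"fingers": 100, "x": 0, "y": 0, "z": 0, "twist": 0},
  {"fingers": 100, "x": 0, "y": 0, "z": 0, "twist": 0},
])

```text
time: 3.75
tcp_pos: [0.5013, -0.0997, 0.3513]
tool_rot: [-0.5, 0.5, -0.5, 0.5]
force: [0.7, -0.0, 0.1]
gripper_width: 0.0858
```

```bash
python3 - <<'E'
from h import *
plan([0.5,-0.1,0.35],-90)
f=cams.grab_frame('wrist');save('w2',f)
np.savez('w1.npz',**f)
s,R,p=st();print(np.round(R,3))
P,u,v=cloud(f)
m=(abs(P[:,0]-.35)<.02)&(abs(P[:,1]-.0)<.1)
print('table z',P[m,2].mean(),P[m,2].std())
E
```

```text
t=3.75 pos [ 0.5013 -0.0997  0.3513] yaw -90.0 w 85.8 F [ 0.7 -0.   0.1] | shift x 0.0003 y 0.0013 z -0.0013 | yaw delta -0.0 => twist 0.0 (q6 2.94)
[[ 0.001  0.     1.   ]
 [-1.    -0.     0.001]
 [ 0.    -1.     0.   ]]
table z 0.0003635091003049267 0.0008705494591355199
```

View pics/w2.png

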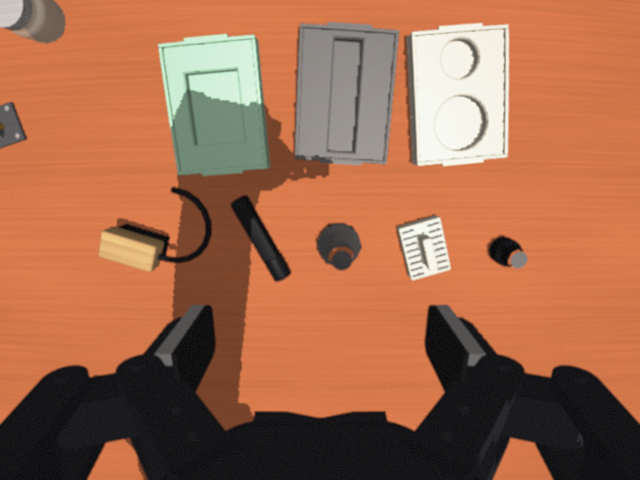

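```bash
cat > fit.py <<'E'
from h import *
from scipy.optimize import minimize
def box(x,y,hx,hy): return (abs(x)<=hx)&(abs(y)<=hy)
def m_pref(x,y):
    h=np.where(box(x,y,.038,.028),.016,0.);return np.where(box(x,y,.022,.006),.039,h)
def m_cyc(x,y):
    r=np.hypot(x,y);return np.where(r<=.017,.072,np.where(r<=.029,np.interp(r,[.017,.029],[.040,.012]),0))
def m_coup(x,y):
    r=np.hypot(x,y);return np.where(r<=.014,.046,np.where(r<=.019,.020,0))
def m_crev(x,y):
    h=np.where(box(x,y,.06,.011),.022,0.);return np.where((x<=-.03)&(x>=-.06)&(abs(y)<=.013),.013+np.sqrt(np.maximum(.013**2-y**2,0)),h)
def tray(x,y,nest): 
    h=np.where(box(x,y,.075,.056),.026,0.);h=np.where(box(x,y,.069,.050),.022,h);return np.where(nest,.008,h)
def m_sq(x,y): return tray(x,y,box(x,y,.041,.031))
def m_long(x,y): return tray(x,y,box(x,y,.063,.016))
def m_round(x,y): return tray(x,y,(np.hypot(x+.03,y)<=.032)|(np.hypot(x-.043,y)<=.022))
def m_brush(x,y):
    h=np.where(box(x,y,.035,.018),.056,0.)
    bar=(x>.035)&(x<=.045)&(abs(y)<=.004)
    a=np.degrees(np.arctan2(y-.045,x-.045));r=np.hypot(x-.045,y-.045)
    arc=(abs(r-.045)<=.004)&((a>=-90)&(a<=100))
    return np.where(bar|arc,.044,h)
M=dict(prefilter=m_pref,cyclone=m_cyc,coupling=m_coup,crevice_tool=m_crev,sq=m_sq,long=m_long,round=m_round,brush=m_brush)
def fit(P,name,x0,yaws,rad,cap=.012,step=3):
    m=M[name];Q=P[np.hypot(P[:,0]-x0[0],P[:,1]-x0[1])<rad];Q=Q[Q[:,2]>-.02]
    def cost(p):
        c,s=np.cos(p[2]),np.sin(p[2]);dx,dy=Q[:,0]-p[0],Q[:,1]-p[1]
        return np.minimum(abs(m(c*dx+s*dy,-s*dx+c*dy)-Q[:,2]),cap).mean()*1e3
    best=None
    for a in yaws:
        for ox in (-.01,0,.01):
            for oy in (-.01,0,.01):
                c=cost([x0[0]+ox,x0[1]+oy,np.radians(a)])
                if best is None or c<best[0]: best=(c,[x0[0]+ox,x0[1]+oy,np.radians(a)])
    p=np.array(best[1])
    for sz in (.006,.002,.001):
        sim=np.vstack([p]+[p+d for d in np.diag([sz,sz,sz*12])])
        r=minimize(cost,p,method='Nelder-Mead',options=dict(initial_simplex=sim,xatol=1e-5,fatol=1e-5));p=r.x
    return np.round([p[0],p[1]],4).tolist(),round(float(np.degrees(p[2])),1),round(r.fun,3)
E
python3 - <<'E'
from fit import *
f=dict(np.load('w1.npz'));P,u,v=cloud(f)
full=range(0,360,10)
print('pre',fit(P,'prefilter',(.44,-.233),full,.06))
print('cyc',fit(P,'cyclone',(.44,-.12),[0],.05))
print('coup',fit(P,'coupling',(.432,-.346),[0],.04))
print('crev',fit(P,'crevice_tool',(.45,-.022),full,.08))
near=[-20,-10,0,10,20,70,80,90,100,110]
a180=[k+180 for k in near]+near
print('sq',fit(P,'sq',(.612,.022),a180,.1))
print('long',fit(P,'long',(.622,-.132),a180,.1))
print('round',fit(P,'round',(.625,-.265),a180,.1))
print('brush',fit(P,'brush',(.44,.16),full,.14))
E
```

```text
pre ([0.4329, -0.2401], 17.4, np.float64(1.375))
cyc ([0.4366, -0.125], 4.2, np.float64(1.756))
coup ([0.4285, -0.352], 1.2, np.float64(2.37))
crev ([0.4467, -0.0222], 208.0, np.float64(8.259))
sq ([0.6106, 0.0248], 183.8, np.float64(1.407))
long ([0.6223, -0.1291], 176.7, np.float64(1.966))
round ([0.6237, -0.2667], 5.7, np.float64(2.172))
brush ([0.4424, 0.139], 252.5, np.float64(1.411))
```

```bash
cat >> fit.py <<'E'
def rect(hx,hy,z,ox=0,oy=0):
    n=20;t=np.linspace(-1,1,n)
    e=np.concatenate([np.c_[t*hx,0*t-hy],np.c_[0*t+hx,t*hy],np.c_[-t*hx,0*t+hy],np.c_[0*t-hx,-t*hy]])
    return np.c_[e+[ox,oy],np.full(len(e),z)]
def circ(r,z,ox=0,oy=0):
    a=np.linspace(0,2*np.pi,90);return np.c_[ox+r*np.cos(a),oy+r*np.sin(a),0*a+z]
def arcs():
    a=np.radians(np.linspace(-90,100,60));return np.c_[.045+.045*np.cos(a),.045+.045*np.sin(a),0*a+.04]
O=dict(prefilter=[rect(.038,.028,.016),rect(.022,.006,.039)],cyclone=[circ(.029,.006),circ(.017,.072)],coupling=[circ(.019,.01),circ(.014,.046)],
 crevice_tool=[rect(.06,.011,.022),rect(.015,.013,.013,-.045)],sq=[rect(.075,.056,.026),rect(.041,.031,.022)],long=[rect(.075,.056,.026),rect(.063,.016,.022)],
 round=[rect(.075,.056,.026),circ(.032,.022,-.03),circ(.022,.022,.043)],brush=[rect(.035,.018,.056),arcs()])
def draw(f,items,name,crop=None,k=1):
    im=cv2.cvtColor(f['frame'],cv2.COLOR_RGB2BGR).copy()
    x0,y0,x1,y1=crop or (0,0,640,480)
    im=cv2.resize(im[y0:y1,x0:x1],None,fx=k,fy=k,interpolation=cv2.INTER_CUBIC)
    for n,(x,y),a in items:
        c,s=np.cos(np.radians(a)),np.sin(np.radians(a))
        for o in O[n]:
            W=np.c_[x+c*o[:,0]-s*o[:,1],y+s*o[:,0]+c*o[:,1],o[:,2]]
            q=((proj(f,W)-[x0,y0]+.5)*k).astype(np.int32);cv2.polylines(im,[q.reshape(-1,1,2)],False,(255,0,255),1)
    cv2.imwrite('pics/'+name+'.png',im)
E
python3 - <<'E'
from fit import *
f=dict(np.load('w1.npz'));P,u,v=cloud(f)
it=[('prefilter',(.4329,-.2401),17.4),('cyclone',(.4366,-.125),0),('coupling',(.4285,-.352),0),('crevice_tool',(.4467,-.0222),208),('sq',(.6106,.0248),3.8),('long',(.6223,-.1291),-3.3),('round',(.6237,-.2667),5.7),('brush',(.4424,.139),252.5)]
draw(f,it,'ov1',(90,0,540,300),1.7)
m=(u>230)&(u<292)&(v>195)&(v<283);q=P[m];print(np.histogram(q[:,2],bins=[-1,-.01,.005,.01,.015,.02,.025,.03,1]), m.sum())
E
```

```text
(array([   0, 3494,   56,   87,  132,  426, 1088,    0]), array([-1.   , -0.01 ,  0.005,  0.01 ,  0.015,  0.02 ,  0.025,  0.03 ,
        1.   ])) 5283
```

View pics/ov1.png

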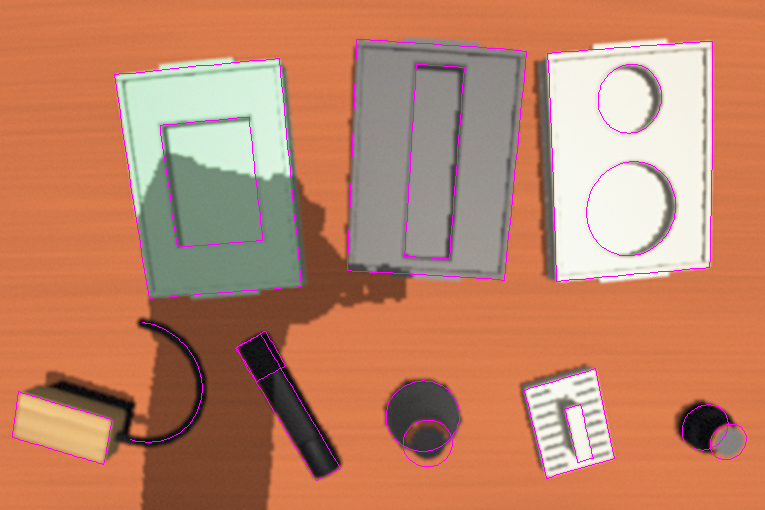

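>>> step_arm([
  {"fingers": 60, "x": 0.042, "y": 0.0385, "z": -0.0121, "twist": 0},
  {"fingers": 60, "x": 0.042, "y": 0.0385, "z": -0.0121, "twist": 0},
  {"fingers": 60, "x": 0.042, "y": 0.0385, "z": -0.0121, "twist": 0},
  {"fingers": 60, "x": 0.042, "y": 0.0385, "z": -0.0121, "twist": 0},
  {"fingers": 60, "x": 0.042, "y": 0.0385, "z": -0.0121, "twist": 0},
  {"fingers": 60, "x": 0.042, "y": 0.0385, "z": -0.0121, "twist": 0},
  {"fingers": 60, "x": 0, "y": 0, "z": 0, "twist": -5.7},
  {"fingers": 60, "x": 0, "y": 0, "z": 0, "twist": 0},
])

```text
time: 4.8
tcp_pos: [0.4284, -0.3519, 0.1197]
tool_rot: [-0.524, 0.475, -0.474, 0.524]
force: [0.1, 0.1, 0.7]
gripper_width: 0.0508
```

```bash
python3 - <<'E'
from fit import *
plan([0.4285,-0.352,0.045],-84.3);print(arm.nose_length)
f=cams.grab_frame('wrist');P,u,v=cloud(f)
print('coup',fit(P,'coupling',(.4285,-.352),[0],.04))
draw(f,[('coupling',(.4285,-.352),0)],'w3')
E
```

```text
t=4.80 pos [ 0.4284 -0.3519  0.1197] yaw -84.4 w 50.8 F [0.1 0.1 0.7] | shift x 0.0001 y 0.0747 z 0.0001 | yaw delta 0.1 => twist -0.1 (q6 2.36)
0.022
coup ([0.4289, -0.3525], 0.4, np.float64(9.491))
```

View pics/w3.png

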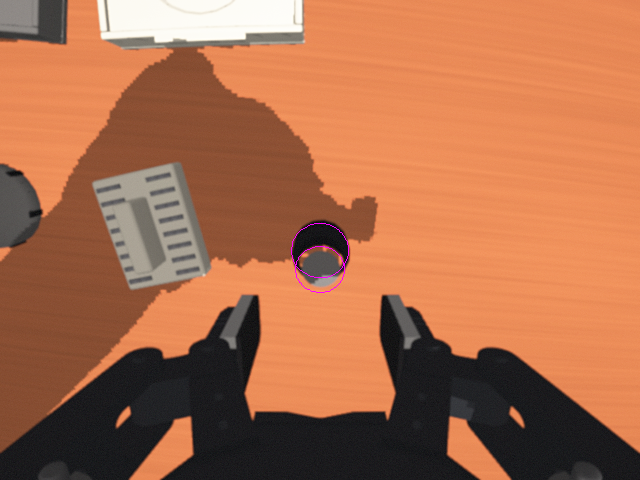

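>>> step_arm([
  {"fingers": 60, "x": 0, "y": 0.037, "z": 0, "twist": 0},
  {"fingers": 60, "x": 0, "y": 0.037, "z": 0, "twist": 0},
  {"fingers": 60, "x": 0, "y": 0, "z": 0, "twist": 0},
  {"fingers": 10, "x": 0, "y": 0, "z": 0, "twist": 0},
  {"fingers": 10, "x": 0, "y": 0, "z": 0, "twist": 0},
  {"fingers": 10, "x": 0, "y": 0, "z": 0, "twist": 0},
  {"fingers": 10, "x": 0, "y": 0, "z": 0, "twist": 0},
  {"fingers": 10, "x": 0, "y": 0, "z": 0, "twist": 0},
])

```text
time: 5.85
tcp_pos: [0.4302, -0.3524, 0.0486]
tool_rot: [-0.524, 0.473, -0.476, 0.525]
force: [-0.3, 1.6, 6.8]
gripper_width: 0.0258
```

>>> step_arm([
  {"fingers": 10, "x": 0, "y": -0.03, "z": 0, "twist": 0},
  {"fingers": 10, "x": 0, "y": -0.04, "z": 0, "twist": 0},
  {"fingers": 10, "x": 0, "y": 0, "z": 0, "twist": 0},
  {"fingers": 10, "x": 0, "y": 0, "z": 0, "twist": 0},
  {"fingers": 10, "x": 0, "y": 0, "z": 0, "twist": 0},
  {"fingers": 10, "x": 0, "y": 0, "z": 0, "twist": 0},
  {"fingers": 10, "x": 0, "y": 0, "z": 0, "twist": 0},
  {"fingers": 10, "x": 0, "y": 0, "z": 0, "twist": 0},
])

```text
time: 6.85
tcp_pos: [0.4288, -0.3516, 0.116]
tool_rot: [0.524, -0.475, 0.474, -0.524]
force: [0.2, -0.5, -1.0]
gripper_width: 0.026
```

```bash
cat > goal.py <<'E'
import numpy as np
trays=dict(sq=((.6106,.0248),3.8),long=((.6223,-.1291),-3.3),round=((.6237,-.2667),5.7))
def nest(t,ox=0,oy=0):
    (x,y),a=trays[t];c,s=np.cos(np.radians(a)),np.sin(np.radians(a));return x+c*ox-s*oy,y+s*ox+c*oy
E
python3 - <<'E'
from fit import *
from goal import *
n=nest('round',.043);print(n)
plan([*n,0.12],-84.3)
f=cams.grab_frame('wrist');save('w4',f)
E
```

```text
(np.float64(0.6664873895083328), np.float64(-0.2624292507610235))
t=6.85 pos [ 0.4288 -0.3516  0.116 ] yaw -84.3 w 26.0 F [ 0.2 -0.5 -1. ] | shift x -0.0650 y -0.0040 z 0.2454 | yaw delta -0.0 => twist 0.0 (q6 2.35)
```

View pics/w4.png

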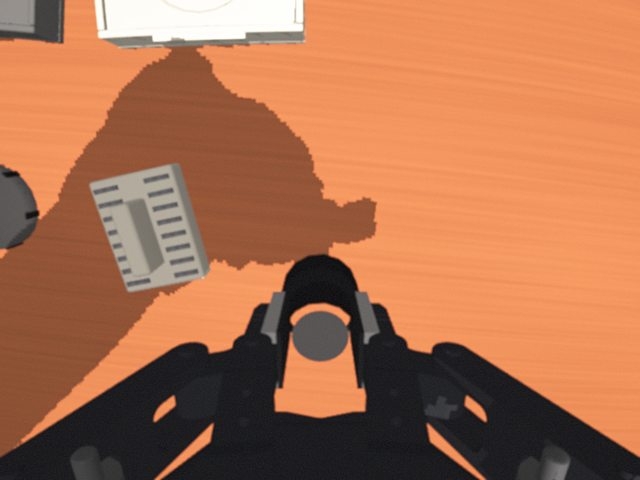

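>>> step_arm([
  {"fingers": 10, "x": -0.013, "y": 0, "z": 0.049, "twist": 0},
  {"fingers": 10, "x": -0.013, "y": 0, "z": 0.049, "twist": 0},
  {"fingers": 10, "x": -0.013, "y": 0, "z": 0.049, "twist": 0},
  {"fingers": 10, "x": -0.013, "y": 0, "z": 0.049, "twist": 0},
  {"fingers": 10, "x": -0.013, "y": 0, "z": 0.049, "twist": 0},
  {"fingers": 10, "x": 0, "y": 0, "z": 0, "twist": 0},
  {"fingers": 10, "x": 0, "y": 0.025, "z": 0, "twist": 0},
  {"fingers": 10, "x": 0, "y": 0, "z": 0, "twist": 0},
])

```text
time: 7.9
tcp_pos: [0.6642, -0.2623, 0.0891]
tool_rot: [0.525, -0.476, 0.473, -0.524]
force: [0.3, 1.0, -0.4]
gripper_width: 0.0263
```

```bash
python3 - <<'E'
from fit import *
from goal import *
n=nest('round',.043)
plan([*n,0.0566],-84.3)
f=cams.grab_frame('wrist');P,u,v=cloud(f)
print(fit(P,'round',(.6237,-.2667),[0,6],.1))
draw(f,[('round',*trays['round'])],'w5')
E
```

```text
t=7.90 pos [ 0.6642 -0.2623  0.0891] yaw -84.3 w 26.3 F [ 0.3  1.  -0.4] | shift x 0.0004 y 0.0325 z 0.0024 | yaw delta -0.0 => twist 0.0 (q6 2.67)
([0.624, -0.2665], 6.1, np.float64(8.215))
```

View pics/w5.png

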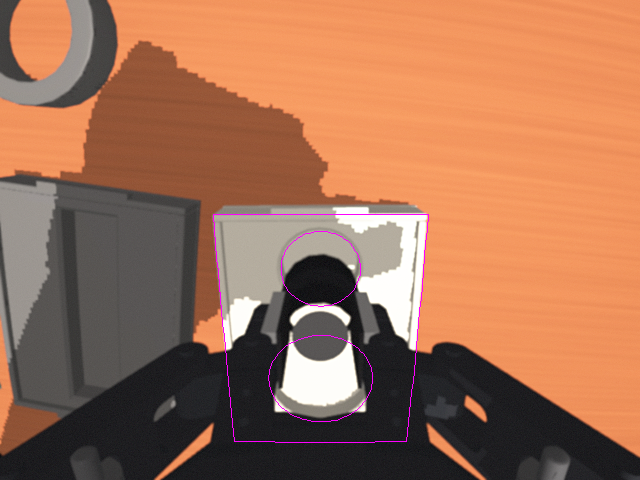

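>>> step_arm([
  {"fingers": 10, "x": 0, "y": 0.012, "z": 0.002, "twist": 0},
  {"fingers": 10, "x": 0, "y": 0.012, "z": 0, "twist": 0},
  {"fingers": 10, "x": 0, "y": 0.008, "z": 0, "twist": 0},
  {"fingers": 10, "x": 0, "y": 0, "z": 0, "twist": 0},
  {"fingers": 55, "x": 0, "y": 0, "z": 0, "twist": 0},
  {"fingers": 55, "x": 0, "y": 0, "z": 0, "twist": 0},
  {"fingers": 55, "x": 0, "y": -0.02, "z": 0, "twist": 0},
  {"fingers": 55, "x": 0, "y": -0.05, "z": 0, "twist": 0},
])

```text
time: 8.95
tcp_pos: [0.6668, -0.2617, 0.1274]
tool_rot: [0.525, -0.476, 0.473, -0.524]
force: [0.6, -0.6, 0.6]
gripper_width: 0.047
```

>>> step_arm([
  {"fingers": 65, "x": 0, "y": -0.03, "z": -0.05, "twist": 0},
  {"fingers": 65, "x": 0, "y": -0.01, "z": -0.06, "twist": 0},
  {"fingers": 65, "x": 0, "y": 0, "z": 0, "twist": 0},
  {"fingers": 65, "x": 0, "y": 0, "z": 0, "twist": 0},
  {"fingers": 65, "x": 0, "y": 0, "z": 0, "twist": 0},
  {"fingers": 65, "x": 0, "y": 0, "z": 0, "twist": 0},
  {"fingers": 65, "x": 0, "y": 0, "z": 0, "twist": 0},
  {"fingers": 65, "x": 0, "y": 0, "z": 0, "twist": 0},
])

```text
time: 9.95
tcp_pos: [0.559, -0.2732, 0.169]
tool_rot: [0.524, -0.474, 0.474, -0.524]
force: [0.5, -0.4, -1.1]
gripper_width: 0.0559
```

```bash
python3 - <<'E'
from fit import *
from goal import *
n=nest('round',.043)
plan([.4366,-.125,0.13],-84.3)
f=cams.grab_frame('wrist');save('w6',f);P,u,v=cloud(f)
m=np.hypot(P[:,0]-n[0],P[:,1]-n[1])<.013
print(np.round(np.percentile(P[m,2],[5,25,50,75,95]),4))
q=P[m];q=q[q[:,2]>.03];print(len(q),q.mean(0),n)
E
```

```text
t=9.95 pos [ 0.559  -0.2732  0.169 ] yaw -84.3 w 55.9 F [ 0.5 -0.4 -1.1] | shift x -0.1597 y 0.0390 z -0.1069 | yaw delta -0.0 => twist 0.0 (q6 2.59)
[0.0076 0.0538 0.0545 0.055  0.0558]
1102 [ 0.66675137 -0.26233897  0.0546626 ] (np.float64(0.6664873895083328), np.float64(-0.2624292507610235))
```

View pics/w6.png

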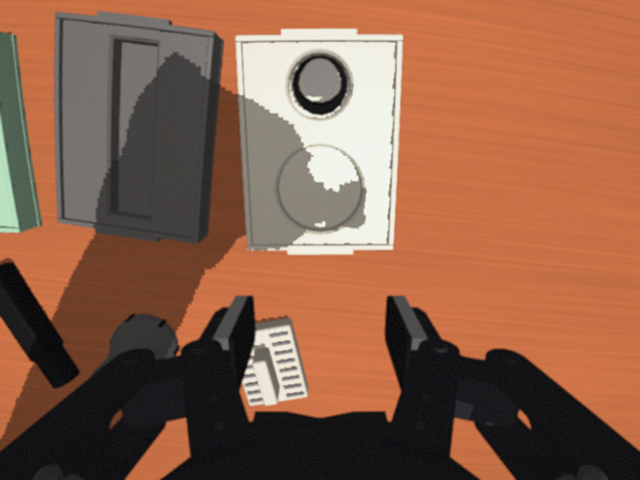

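>>> step_arm([
  {"fingers": 65, "x": -0.04, "y": 0.0095, "z": -0.0267, "twist": 0},
  {"fingers": 65, "x": -0.04, "y": 0.0095, "z": -0.0267, "twist": 0},
  {"fingers": 65, "x": -0.04, "y": 0.0095, "z": -0.0267, "twist": 0},
  {"fingers": 65, "x": -0.04, "y": 0.0095, "z": -0.0267, "twist": 0},
  {"fingers": 65, "x": 0, "y": 0, "z": 0, "twist": 0},
  {"fingers": 65, "x": 0, "y": 0, "z": 0, "twist": 0},
  {"fingers": 65, "x": 0, "y": 0, "z": 0, "twist": 0},
  {"fingers": 65, "x": 0, "y": 0, "z": 0, "twist": 0},
])

```text
time: 11.0
tcp_pos: [0.4372, -0.1254, 0.1314]
tool_rot: [-0.524, 0.475, -0.475, 0.524]
force: [-0.1, -0.6, -0.4]
gripper_width: 0.0554
```

```bash
python3 - <<'E'
from fit import *
from goal import *
plan([.4366,-.125,0.066],-84.3)
f=cams.grab_frame('wrist');P,u,v=cloud(f)
draw(f,[('cyclone',(.4366,-.125),0)],'w7')
print(fit(P,'cyclone',(.4366,-.125),[0],.06))
E
```

```text
t=11.00 pos [ 0.4372 -0.1254  0.1314] yaw -84.3 w 55.4 F [-0.1 -0.6 -0.4] | shift x -0.0005 y 0.0654 z -0.0006 | yaw delta 0.0 => twist -0.0 (q6 2.76)
([0.4372, -0.1251], 1.3, np.float64(9.171))
```

View pics/w7.png

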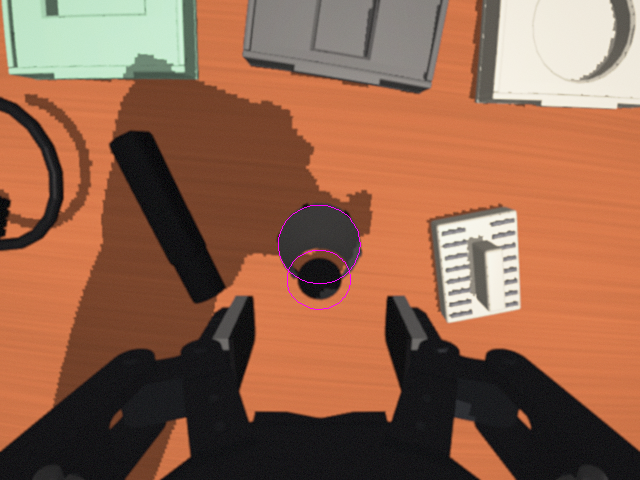

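>>> step_arm([
  {"fingers": 65, "x": 0, "y": 0.032, "z": 0, "twist": 0},
  {"fingers": 65, "x": 0, "y": 0.032, "z": 0, "twist": 0},
  {"fingers": 65, "x": 0, "y": 0, "z": 0, "twist": 0},
  {"fingers": 15, "x": 0, "y": 0, "z": 0, "twist": 0},
  {"fingers": 15, "x": 0, "y": 0, "z": 0, "twist": 0},
  {"fingers": 15, "x": 0, "y": 0, "z": 0, "twist": 0},
  {"fingers": 15, "x": 0, "y": 0, "z": 0, "twist": 0},
  {"fingers": 15, "x": 0, "y": 0, "z": 0, "twist": 0},
])

```text
time: 12.05
tcp_pos: [0.4376, -0.1251, 0.0688]
tool_rot: [-0.524, 0.473, -0.475, 0.525]
force: [-0.5, 0.2, 5.8]
gripper_width: 0.0322
```

```bash
python3 - <<'E'
from fit import *
from goal import *
n=nest('round',-.03);print(n)
plan([*n,0.135],-84.3)
E
```

```text
(np.float64(0.5938483329011632), np.float64(-0.26967959249230916))
t=12.05 pos [ 0.4376 -0.1251  0.0688] yaw -84.3 w 32.2 F [-0.5  0.2  5.8] | shift x 0.1596 y -0.0656 z 0.1412 | yaw delta -0.0 => twist 0.0 (q6 2.76)
```

>>> step_arm([
  {"fingers": 15, "x": 0, "y": -0.03, "z": 0, "twist": 0},
  {"fingers": 15, "x": 0, "y": -0.04, "z": 0, "twist": 0},
  {"fingers": 15, "x": 0.04, "y": 0, "z": 0.0353, "twist": 0},
  {"fingers": 15, "x": 0.04, "y": 0, "z": 0.0353, "twist": 0},
  {"fingers": 15, "x": 0.04, "y": 0, "z": 0.0353, "twist": 0},
  {"fingers": 15, "x": 0.04, "y": 0, "z": 0.0353, "twist": 0},
  {"fingers": 15, "x": 0, "y": 0, "z": 0, "twist": 0},
  {"fingers": 15, "x": 0, "y": 0, "z": 0, "twist": 0},
])

```text
time: 13.05
tcp_pos: [0.5924, -0.2696, 0.1366]
tool_rot: [0.524, -0.475, 0.474, -0.524]
force: [0.4, 0.2, -0.9]
gripper_width: 0.0323
```

```bash
python3 - <<'E'
from fit import *
from goal import *
n=nest('round',-.03);print(n)
plan([*n,0.077],-84.3)
f=cams.grab_frame('wrist')
draw(f,[('round',*trays['round'])],'w8')
E
```

```text
(np.float64(0.5938483329011632), np.float64(-0.26967959249230916))
t=13.05 pos [ 0.5924 -0.2696  0.1366] yaw -84.3 w 32.3 F [ 0.4  0.2 -0.9] | shift x 0.0003 y 0.0596 z 0.0015 | yaw delta -0.0 => twist 0.0 (q6 2.61)
```

View pics/w8.png

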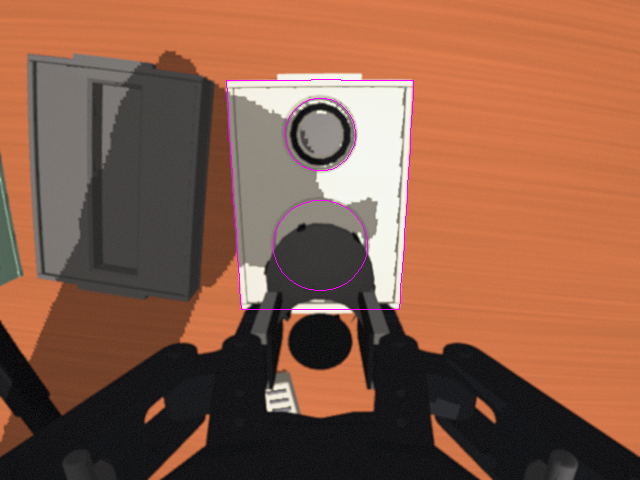

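>>> step_arm([
  {"fingers": 15, "x": 0, "y": 0.025, "z": 0.001, "twist": 0},
  {"fingers": 15, "x": 0, "y": 0.02, "z": 0, "twist": 0},
  {"fingers": 15, "x": 0, "y": 0.01, "z": 0, "twist": 0},
  {"fingers": 15, "x": 0, "y": 0.0045, "z": 0, "twist": 0},
  {"fingers": 15, "x": 0, "y": 0, "z": 0, "twist": 0},
  {"fingers": 15, "x": 0, "y": 0, "z": 0, "twist": 0},
  {"fingers": 60, "x": 0, "y": 0, "z": 0, "twist": 0},
  {"fingers": 60, "x": 0, "y": 0, "z": 0, "twist": 0},
])

```text
time: 14.1
tcp_pos: [0.5943, -0.2699, 0.0784]
tool_rot: [-0.524, 0.474, -0.475, 0.524]
force: [0.1, -0.6, -0.1]
gripper_width: 0.0517
```

>>> step_arm([
  {"fingers": 60, "x": 0, "y": -0.03, "z": 0, "twist": 0},
  {"fingers": 60, "x": 0, "y": -0.05, "z": 0, "twist": 0},
  {"fingers": 60, "x": 0, "y": -0.045, "z": -0.04, "twist": 0},
  {"fingers": 60, "x": 0, "y": 0, "z": -0.04, "twist": 0},
  {"fingers": 60, "x": 0, "y": 0, "z": 0, "twist": 0},
  {"fingers": 60, "x": 0, "y": 0, "z": 0, "twist": 0},
  {"fingers": 60, "x": 0, "y": 0, "z": 0, "twist": 0},
  {"fingers": 60, "x": 0, "y": 0, "z": 0, "twist": 0},
])

```text
time: 15.1
tcp_pos: [0.5149, -0.2775, 0.2021]
tool_rot: [0.525, -0.475, 0.474, -0.524]
force: [0.5, 0.4, -0.3]
gripper_width: 0.0511
```

```bash
python3 - <<'E'
from fit import *
from goal import *
n=nest('round',-.03)
f=cams.grab_frame('wrist');save('w9',f);P,u,v=cloud(f)
m=np.hypot(P[:,0]-n[0],P[:,1]-n[1])<.04
q=P[m];t=q[q[:,2]>.065];print(len(t),t.mean(0),np.percentile(t[:,2],[50,90,98]) if len(t) else 0)
r=np.hypot(q[:,0]-n[0],q[:,1]-n[1]);g=q[(r>.02)&(r<.029)];print(np.percentile(g[:,2],[10,50,90]))
p=fit(P,'prefilter',(.433,-.240),range(0,30,5),.06);print(p)
(x,y),a,_=p;plan([x,y,.12],a+90)
E
```

```text
1125 [ 0.59461408 -0.27002976  0.08067149] [0.08067986 0.08155021 0.08208894]
[0.02174732 0.0300063  0.03859757]
([0.4333, -0.2399], 16.9, np.float64(1.402))
t=15.15 pos [ 0.5149 -0.2775  0.2022] yaw -84.2 w 51.1 F [-0.1 -0.1  0.3] | shift x -0.0456 y 0.0823 z -0.0773 | yaw delta 11.1 => twist -11.1 (q6 2.55)
```

View pics/w9.png

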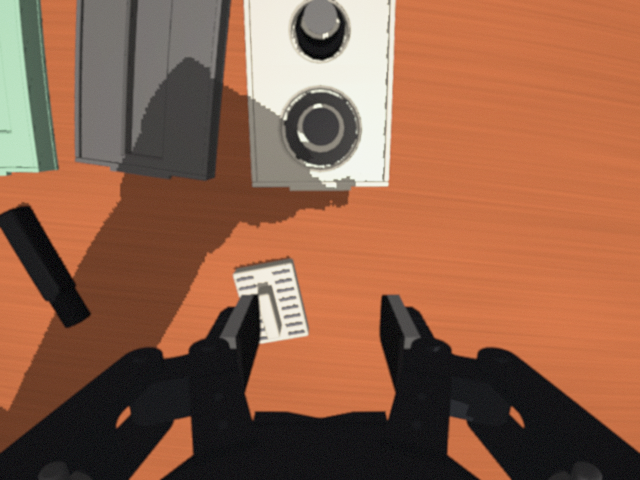

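>>> step_arm([
  {"fingers": 40, "x": 0, "y": 0, "z": 0, "twist": -10.6},
  {"fingers": 40, "x": 0, "y": 0, "z": 0, "twist": -10.6},
  {"fingers": 40, "x": 0, "y": 0, "z": 0, "twist": -10.6},
  {"fingers": 40, "x": 0, "y": 0, "z": 0, "twist": -10.6},
  {"fingers": 40, "x": 0, "y": 0, "z": 0, "twist": -10.6},
  {"fingers": 40, "x": 0, "y": 0, "z": 0, "twist": -10.6},
  {"fingers": 40, "x": 0, "y": 0, "z": 0, "twist": -10.6},
  {"fingers": 40, "x": 0, "y": 0, "z": 0, "twist": -10.6},
])

```text
time: 16.15
tcp_pos: [0.5147, -0.2776, 0.2024]
tool_rot: [-0.707, -0.005, 0.006, 0.707]
force: [0.8, -0.3, -0.8]
gripper_width: 0.0342
```

>>> step_arm([
  {"fingers": 40, "x": 0, "y": 0, "z": 0, "twist": -10.6},
  {"fingers": 40, "x": 0, "y": 0, "z": 0, "twist": -10.6},
  {"fingers": 40, "x": 0, "y": 0, "z": 0, "twist": -10.6},
  {"fingers": 40, "x": 0, "y": 0, "z": 0, "twist": -10.6},
  {"fingers": 40, "x": 0, "y": 0, "z": 0, "twist": -10.6},
  {"fingers": 40, "x": 0, "y": 0, "z": 0, "twist": -10.6},
  {"fingers": 40, "x": 0, "y": 0, "z": 0, "twist": -10.6},
  {"fingers": 40, "x": 0, "y": 0, "z": 0, "twist": -10.6},
])

```text
time: 17.15
tcp_pos: [0.5147, -0.2776, 0.2025]
tool_rot: [-0.518, -0.481, 0.481, 0.519]
force: [0.6, 0.2, 0.6]
gripper_width: 0.0343
```

>>> step_arm([
  {"fingers": 40, "x": 0, "y": 0, "z": 0, "twist": -10.6},
  {"fingers": 40, "x": 0, "y": 0, "z": 0, "twist": -10.6},
  {"fingers": 40, "x": 0.03, "y": 0.03, "z": 0.0336, "twist": 0},
  {"fingers": 40, "x": 0.03, "y": 0.03, "z": 0.0336, "twist": 0},
  {"fingers": 40, "x": 0, "y": 0, "z": 0, "twist": 0},
  {"fingers": 40, "x": 0, "y": 0, "z": 0, "twist": 0},
  {"fingers": 40, "x": 0, "y": 0, "z": 0, "twist": 0},
  {"fingers": 40, "x": 0, "y": 0, "z": 0, "twist": 0},
])

```text
time: 18.15
tcp_pos: [0.4343, -0.24, 0.1437]
tool_rot: [0.424, 0.567, -0.567, -0.422]
force: [-0.0, -0.0, -0.4]
gripper_width: 0.0339
```

```bash
python3 - <<'E'
from fit import *
from goal import *
f=cams.grab_frame('wrist');P,u,v=cloud(f)
p=fit(P,'prefilter',(.433,-.240),range(0,30,5),.06);print(p)
(x,y),a,_=p;plan([x,y,.041],a+90)
draw(f,[('prefilter',(x,y),a)],'w10')
E
```

```text
([0.4337, -0.2403], 16.8, np.float64(9.329))
t=18.20 pos [ 0.434  -0.2399  0.1434] yaw 106.5 w 34.2 F [ 0.5  0.5 -0.6] | shift x -0.0002 y 0.1024 z 0.0005 | yaw delta 0.3 => twist -0.3 (q6 -0.79)
```

View pics/w10.png

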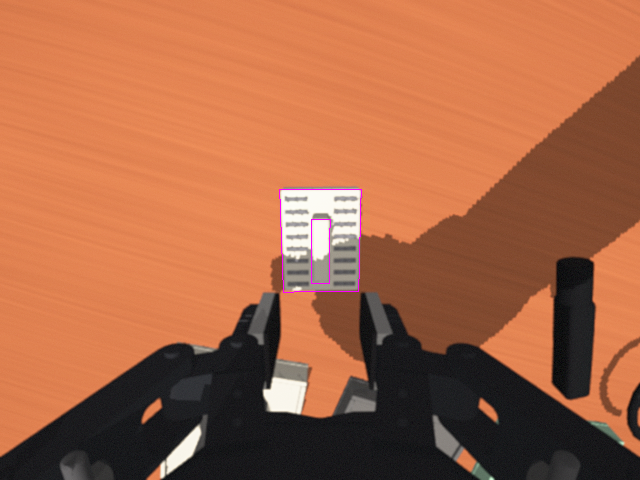

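>>> step_arm([
  {"fingers": 40, "x": 0, "y": 0.05, "z": 0, "twist": -0.3},
  {"fingers": 40, "x": 0, "y": 0.05, "z": 0, "twist": 0},
  {"fingers": 40, "x": 0, "y": 0, "z": 0, "twist": 0},
  {"fingers": 0, "x": 0, "y": 0, "z": 0, "twist": 0},
  {"fingers": 0, "x": 0, "y": 0, "z": 0, "twist": 0},
  {"fingers": 0, "x": 0, "y": 0, "z": 0, "twist": 0},
  {"fingers": 0, "x": 0, "y": 0, "z": 0, "twist": 0},
  {"fingers": 0, "x": 0, "y": 0, "z": 0, "twist": 0},
])

```text
time: 19.2
tcp_pos: [0.4337, -0.2398, 0.0441]
tool_rot: [0.422, 0.568, -0.568, -0.421]
force: [-0.9, 0.7, 6.4]
gripper_width: 0.0106
```

```bash
python3 - <<'E'
from fit import *
from goal import *
n=nest('sq');plan([*n,0.12],93.8)
E
```

```text
t=19.20 pos [ 0.4337 -0.2398  0.0441] yaw 106.8 w 10.6 F [-0.9  0.7  6.4] | shift x 0.2019 y -0.0759 z -0.2461 | yaw delta -13.0 => twist 13.0 (q6 -0.80)
```

>>> step_arm([
  {"fingers": 0, "x": 0, "y": -0.03, "z": 0, "twist": 0},
  {"fingers": 0, "x": 0, "y": -0.05, "z": 0, "twist": 0},
  {"fingers": 0, "x": 0.0337, "y": 0, "z": -0.041, "twist": 0},
  {"fingers": 0, "x": 0.0337, "y": 0, "z": -0.041, "twist": 0},
  {"fingers": 0, "x": 0.0337, "y": 0, "z": -0.041, "twist": 0},
  {"fingers": 0, "x": 0.0337, "y": 0, "z": -0.041, "twist": 0},
  {"fingers": 0, "x": 0.0337, "y": 0, "z": -0.041, "twist": 0},
  {"fingers": 0, "x": 0.0337, "y": 0, "z": -0.041, "twist": 0},
])

```text
time: 20.2
tcp_pos: [0.6105, 0.027, 0.1228]
tool_rot: [-0.421, -0.568, 0.568, 0.421]
force: [0.8, -0.8, 0.0]
gripper_width: 0.0107
```

>>> step_arm([
  {"fingers": 0, "x": 0, "y": 0, "z": 0, "twist": 6.5},
  {"fingers": 0, "x": 0, "y": 0, "z": 0, "twist": 6.5},
  {"fingers": 0, "x": 0, "y": 0.03, "z": 0, "twist": 0},
  {"fingers": 0, "x": 0, "y": 0, "z": 0, "twist": 0},
  {"fingers": 0, "x": 0, "y": 0, "z": 0, "twist": 0},
  {"fingers": 0, "x": 0, "y": 0, "z": 0, "twist": 0},
  {"fingers": 0, "x": 0, "y": 0, "z": 0, "twist": 0},
  {"fingers": 0, "x": 0, "y": 0, "z": 0, "twist": 0},
])

```text
time: 21.2
tcp_pos: [0.61, 0.0254, 0.0933]
tool_rot: [0.483, 0.517, -0.516, -0.483]
force: [-0.7, 0.7, -1.4]
gripper_width: 0.0102
```

```bash
python3 - <<'E'
from fit import *
from goal import *
n=nest('sq');plan([*n,0.0525],93.8)
f=cams.grab_frame('wrist')
draw(f,[('sq',*trays['sq'])],'w11')
P,u,v=cloud(f)
print(fit(P,'sq',trays['sq'][0],[180,184,188],.1))
E
```

```text
t=21.20 pos [0.61   0.0254 0.0933] yaw 93.8 w 10.2 F [-0.7  0.7 -1.4] | shift x -0.0006 y 0.0408 z -0.0005 | yaw delta -0.0 => twist 0.0 (q6 -0.03)
([0.6107, 0.0249], 183.8, np.float64(7.526))
```

View pics/w11.png

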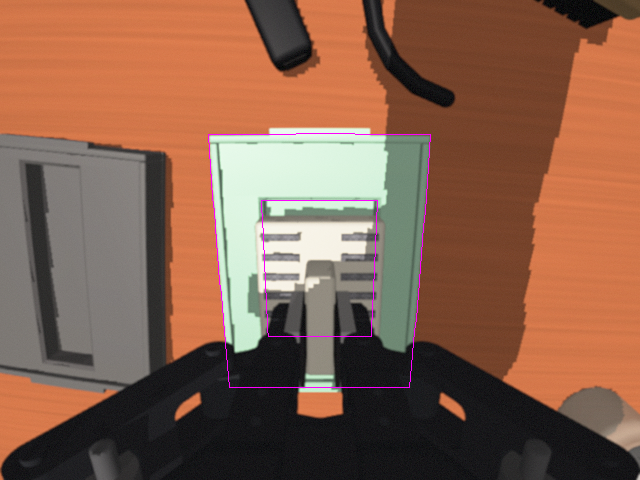

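>>> step_arm([
  {"fingers": 0, "x": -0.0005, "y": 0.015, "z": -0.0005, "twist": 0},
  {"fingers": 0, "x": 0, "y": 0.012, "z": 0, "twist": 0},
  {"fingers": 0, "x": 0, "y": 0.008, "z": 0, "twist": 0},
  {"fingers": 0, "x": 0, "y": 0.006, "z": 0, "twist": 0},
  {"fingers": 0, "x": 0, "y": 0, "z": 0, "twist": 0},
  {"fingers": 0, "x": 0, "y": 0, "z": 0, "twist": 0},
  {"fingers": 40, "x": 0, "y": 0, "z": 0, "twist": 0},
  {"fingers": 40, "x": 0, "y": 0, "z": 0, "twist": 0},
])

```text
time: 22.25
tcp_pos: [0.6104, 0.025, 0.0516]
tool_rot: [0.483, 0.516, -0.516, -0.483]
force: [-0.3, -0.6, -0.3]
gripper_width: 0.034
```

>>> step_arm([
  {"fingers": 40, "x": 0, "y": -0.02, "z": 0, "twist": 0},
  {"fingers": 40, "x": 0, "y": -0.05, "z": 0, "twist": 0},
  {"fingers": 40, "x": 0, "y": -0.05, "z": 0.02, "twist": 0},
  {"fingers": 40, "x": 0, "y": -0.03, "z": 0.05, "twist": 0},
  {"fingers": 40, "x": 0, "y": 0, "z": 0.05, "twist": 0},
  {"fingers": 50, "x": 0, "y": 0, "z": 0, "twist": 0},
  {"fingers": 50, "x": 0, "y": 0, "z": 0, "twist": 0},
  {"fingers": 50, "x": 0, "y": 0, "z": 0, "twist": 0},
])

```text
time: 23.25
tcp_pos: [0.4916, 0.017, 0.2015]
tool_rot: [-0.483, -0.516, 0.516, 0.483]
force: [0.6, 0.5, -0.3]
gripper_width: 0.0428
```

```bash
python3 - <<'E'
from fit import *
from goal import *
f=cams.grab_frame('wrist');save('w12',f);P,u,v=cloud(f);np.savez('w12.npz',**f)
n=nest('sq');c,s=np.cos(np.radians(3.8)),np.sin(np.radians(3.8))
d=P[:,:2]-n;l=np.c_[c*d[:,0]+s*d[:,1],-s*d[:,0]+c*d[:,1]]
m=(abs(l[:,0])<.02)&(abs(l[:,1])<.004);print('rib',m.sum(),np.percentile(P[m,2],[10,50,90]) if m.any() else 0)
m=(abs(l[:,0])<.036)&(abs(l[:,1])<.026)&(abs(l[:,1])>.01);print('cass',m.sum(),np.percentile(P[m,2],[10,50,90]) if m.any() else 0)
p=fit(P,'crevice_tool',(.447,-.022),range(0,360,8),.08);print(p)
(x,y),a,_=p;plan([x,y,.12],a+90)
draw(f,[('crevice_tool',(x,y),a)],'w12')
E
```

```text
rib 341 [0.04603709 0.04677577 0.04752228]
cass 2223 [0.02320191 0.02429157 0.02567959]
([0.4467, -0.023], 206.2, np.float64(8.154))
t=23.30 pos [0.4915 0.017  0.2014] yaw 93.8 w 42.6 F [-0.1  0.3  0. ] | shift x -0.0369 y 0.0814 z 0.0474 | yaw delta 22.4 => twist -22.4 (q6 -0.03)
```

View pics/w12.png

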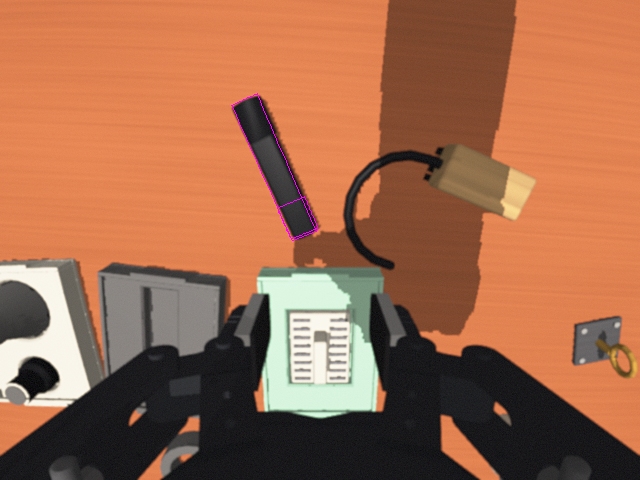

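```bash
python3 - <<'E'
from fit import *
from goal import *
f=dict(np.load('w12.npz'));P,u,v=cloud(f)
m=(np.hypot(P[:,0]-.4467,P[:,1]+.0225)<.075)&(P[:,2]>.014)&(P[:,2]<.04)&(P[:,0]<.53);q=P[m]
print(cv2.minAreaRect((q[:,:2]*1000).astype(np.float32)), np.percentile(q[:,2],[5,50,95]))
c=q[:,:2].mean(0);U,S,V=np.linalg.svd(q[:,:2]-c);a=np.degrees(np.arctan2(V[0,1],V[0,0]));print(c,a)
l=(q[:,:2]-c)@V.T
for lo in np.arange(-.06,.06,.012):
    k=(l[:,0]>lo)&(l[:,0]<lo+.012)
    if k.any():print(round(lo,3),k.sum(),np.round(np.percentile(q[k,2],[50,95]),4),np.round(np.percentile(l[k,1],[3,97]),4))
E
```

```text
((437.8087463378906, -1.35809326171875), (123.33943939208984, 69.8713607788086), 27.798112869262695) [0.01928915 0.02548341 0.02701985]
[ 0.44352392 -0.02323721] 26.99707361939725
-0.06 340 [0.0242 0.0264] [-0.0109  0.0124]
-0.048 495 [0.024  0.0264] [-0.0112  0.0124]
-0.036 482 [0.0244 0.0265] [-0.0113  0.012 ]
-0.024 425 [0.0258 0.0272] [-0.0097  0.0106]
-0.012 420 [0.0258 0.027 ] [-0.0097  0.0108]
-0.0 414 [0.0257 0.0271] [-0.0098  0.0112]
0.012 405 [0.0258 0.0271] [-0.0098  0.0111]
0.024 397 [0.0258 0.0273] [-0.0099  0.0108]
0.036 376 [0.026  0.0272] [-0.0099  0.0108]
0.048 371 [0.0259 0.0271] [-0.0099  0.0109]
```

>>> step_arm([
  {"fingers": 50, "x": -0.0185, "y": 0.04, "z": 0.0237, "twist": 0},
  {"fingers": 50, "x": -0.0185, "y": 0.04, "z": 0.0237, "twist": 0},
  {"fingers": 50, "x": 0, "y": 0, "z": 0, "twist": -7.8},
  {"fingers": 50, "x": 0, "y": 0, "z": 0, "twist": -7.8},
  {"fingers": 50, "x": 0, "y": 0, "z": 0, "twist": -7.8},
  {"fingers": 50, "x": 0, "y": 0, "z": 0, "twist": 0},
  {"fingers": 50, "x": 0, "y": 0, "z": 0, "twist": 0},
  {"fingers": 50, "x": 0, "y": 0, "z": 0, "twist": 0},
])

```text
time: 24.3
tcp_pos: [0.4459, -0.0231, 0.1217]
tool_rot: [-0.369, -0.603, 0.603, 0.369]
force: [0.3, 0.5, 0.2]
gripper_width: 0.0427
```

```bash
python3 - <<'E'
from fit import *
plan([.4465,-.0228,.036],117.2)
f=cams.grab_frame('wrist')
draw(f,[('crevice_tool',(.4465,-.0228),27.2)],'w13')
E
```

```text
t=24.30 pos [ 0.4459 -0.0231  0.1217] yaw 117.2 w 42.7 F [0.3 0.5 0.2] | shift x 0.0000 y 0.0857 z -0.0007 | yaw delta 0.0 => twist -0.0 (q6 -0.53)
```

View pics/w13.png

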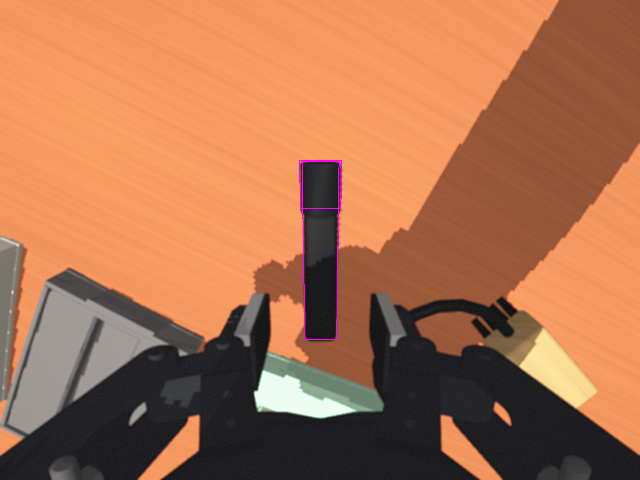

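>>> step_arm([
  {"fingers": 50, "x": 0, "y": 0.045, "z": 0, "twist": 0},
  {"fingers": 50, "x": 0, "y": 0.0405, "z": 0, "twist": 0},
  {"fingers": 50, "x": 0, "y": 0, "z": 0, "twist": 0},
  {"fingers": 5, "x": 0, "y": 0, "z": 0, "twist": 0},
  {"fingers": 5, "x": 0, "y": 0, "z": 0, "twist": 0},
  {"fingers": 5, "x": 0, "y": 0, "z": 0, "twist": 0},
  {"fingers": 5, "x": 0, "y": 0, "z": 0, "twist": 0},
  {"fingers": 5, "x": 0, "y": 0, "z": 0, "twist": 0},
])

```text
time: 25.35
tcp_pos: [0.4471, -0.0232, 0.0381]
tool_rot: [0.369, 0.604, -0.603, -0.367]
force: [-1.4, -0.3, 6.7]
gripper_width: 0.0202
```

```bash
python3 - <<'E'
from fit import *
from goal import *
n=nest('long');plan([*n,0.10],86.7)
E
```

```text
t=25.35 pos [ 0.4471 -0.0232  0.0381] yaw 117.2 w 20.2 F [-1.4 -0.3  6.7] | shift x -0.1744 y -0.0613 z -0.1075 | yaw delta -30.5 => twist 30.5 (q6 -0.53)
```

>>> step_arm([
  {"fingers": 5, "x": 0, "y": -0.03, "z": 0, "twist": 0},
  {"fingers": 5, "x": 0, "y": -0.04, "z": 0, "twist": 0},
  {"fingers": 5, "x": 0, "y": 0, "z": 0, "twist": 0},
  {"fingers": 5, "x": -0.0436, "y": 0, "z": -0.0269, "twist": 0},
  {"fingers": 5, "x": -0.0436, "y": 0, "z": -0.0269, "twist": 0},
  {"fingers": 5, "x": -0.0436, "y": 0, "z": -0.0269, "twist": 0},
  {"fingers": 5, "x": -0.0436, "y": 0, "z": -0.0269, "twist": 0},
  {"fingers": 5, "x": 0, "y": 0, "z": 0, "twist": 0},
])

```text
time: 26.35
tcp_pos: [0.6232, -0.1306, 0.1041]
tool_rot: [-0.369, -0.603, 0.603, 0.369]
force: [-0.6, -0.1, -1.0]
gripper_width: 0.0202
```

>>> step_arm([
  {"fingers": 5, "x": 0, "y": 0, "z": 0, "twist": 10.2},
  {"fingers": 5, "x": 0, "y": 0, "z": 0, "twist": 10.2},
  {"fingers": 5, "x": 0, "y": 0, "z": 0, "twist": 10.1},
  {"fingers": 5, "x": 0, "y": 0.02, "z": 0, "twist": 0},
  {"fingers": 5, "x": 0, "y": 0, "z": 0, "twist": 0},
  {"fingers": 5, "x": 0, "y": 0, "z": 0, "twist": 0},
  {"fingers": 5, "x": 0, "y": 0, "z": 0, "twist": 0},
  {"fingers": 5, "x": 0, "y": 0, "z": 0, "twist": 0},
])

```text
time: 27.35
tcp_pos: [0.6215, -0.129, 0.0869]
tool_rot: [0.514, 0.486, -0.485, -0.514]
force: [-0.2, 0.5, -0.7]
gripper_width: 0.0199
```

```bash
python3 - <<'E'
from fit import *
from goal import *
n=nest('long');plan([*n,0.046],86.7)
f=cams.grab_frame('wrist')
draw(f,[('long',*trays['long'])],'w14')
E
```

```text
t=27.35 pos [ 0.6215 -0.129   0.0869] yaw 86.7 w 19.9 F [-0.2  0.5 -0.7] | shift x -0.0000 y 0.0409 z -0.0008 | yaw delta -0.0 => twist 0.0 (q6 -0.15)
```

View pics/w14.png

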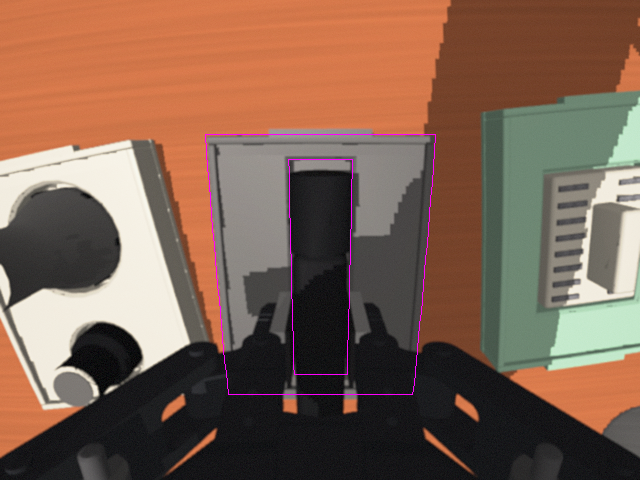

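>>> step_arm([
  {"fingers": 5, "x": 0, "y": 0.015, "z": -0.0005, "twist": 0},
  {"fingers": 5, "x": 0, "y": 0.012, "z": 0, "twist": 0},
  {"fingers": 5, "x": 0, "y": 0.008, "z": 0, "twist": 0},
  {"fingers": 5, "x": 0, "y": 0.0055, "z": 0, "twist": 0},
  {"fingers": 5, "x": 0, "y": 0, "z": 0, "twist": 0},
  {"fingers": 5, "x": 0, "y": 0, "z": 0, "twist": 0},
  {"fingers": 40, "x": 0, "y": 0, "z": 0, "twist": 0},
  {"fingers": 40, "x": 0, "y": 0, "z": 0, "twist": 0},
])

```text
time: 28.4
tcp_pos: [0.6219, -0.129, 0.0456]
tool_rot: [0.514, 0.486, -0.485, -0.514]
force: [-1.3, 0.4, -0.5]
gripper_width: 0.034
```

>>> step_arm([
  {"fingers": 40, "x": 0, "y": -0.02, "z": 0, "twist": 0},
  {"fingers": 40, "x": 0, "y": -0.05, "z": 0, "twist": 0},
  {"fingers": 40, "x": 0, "y": -0.05, "z": 0, "twist": 0},
  {"fingers": 40, "x": 0.04, "y": -0.03, "z": 0.03, "twist": 0},
  {"fingers": 65, "x": 0.05, "y": 0, "z": 0.03, "twist": 0},
  {"fingers": 65, "x": 0.05, "y": 0, "z": 0.03, "twist": 0},
  {"fingers": 65, "x": 0, "y": 0, "z": 0, "twist": 0},
  {"fingers": 65, "x": 0, "y": 0, "z": 0, "twist": 0},
])

```text
time: 29.4
tcp_pos: [0.5402, 0.016, 0.1959]
tool_rot: [0.514, 0.486, -0.486, -0.514]
force: [0.6, -0.8, -0.3]
gripper_width: 0.0551
```

```bash
python3 - <<'E'
from fit import *
from goal import *
f=cams.grab_frame('wrist');save('w15',f);P,u,v=cloud(f);np.savez('w15.npz',**f)
n=nest('long');a=np.radians(-3.3);c,s=np.cos(a),np.sin(a)
d=P[:,:2]-n;l=np.c_[c*d[:,0]+s*d[:,1],-s*d[:,0]+c*d[:,1]]
for lo in np.arange(-.06,.06,.02):
    m=(l[:,0]>lo)&(l[:,0]<lo+.02)&(abs(l[:,1])<.006);print(round(lo,2),m.sum(),np.percentile(P[m,2],[10,50,90]).round(4) if m.any() else 0)
p=fit(P,'brush',(.4424,.139),range(222,282,6),.14);print(p)
plan([*p[0],.12],p[1]+90)
r=cams.look_for('eye','wrist');print(r[:2])
draw(f,[('brush',*p[:2])],'w15')
E
```

```text
-0.06 319 [0.0318 0.0331 0.0341]
-0.04 293 [0.0322 0.0335 0.0345]
-0.02 263 [0.0332 0.034  0.0348]
0.0 252 [0.0331 0.034  0.0348]
0.02 99 [0.0332 0.034  0.0349]
0.04 0 0
([0.4422, 0.1392], 252.9, np.float64(4.089))
t=29.45 pos [0.5404 0.0155 0.1958] yaw 86.7 w 55.7 F [ 0.6 -0.6 -0.6] | shift x 0.1179 y 0.0757 z 0.1052 | yaw delta 76.2 => twist -76.2 (q6 0.09)
[{'xyz': [0.5955, 0.3073, 0.0069], 'conf': 0.77}]
```

View pics/w15.png

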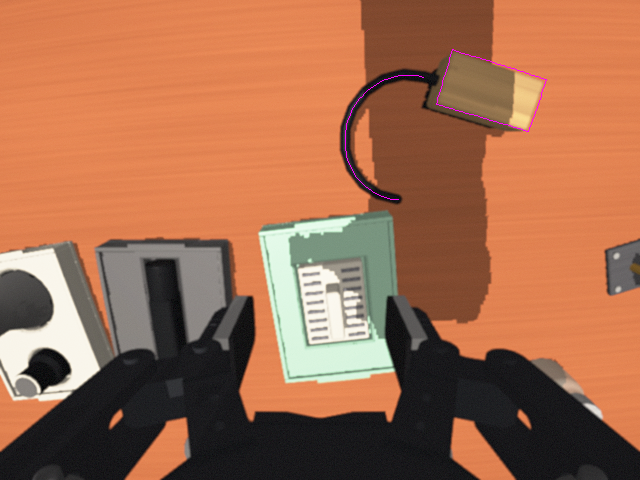

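>>> step_arm([
  {"fingers": 65, "x": 0.058, "y": -0.005, "z": -0.0187, "twist": 0},
  {"fingers": 65, "x": 0.058, "y": -0.005, "z": -0.0187, "twist": 0},
  {"fingers": 65, "x": 0.058, "y": -0.005, "z": -0.0187, "twist": 0},
  {"fingers": 65, "x": 0.058, "y": -0.005, "z": -0.0187, "twist": 0},
  {"fingers": 65, "x": 0.058, "y": -0.005, "z": -0.0187, "twist": 0},
  {"fingers": 65, "x": 0, "y": 0, "z": 0, "twist": 0},
  {"fingers": 65, "x": 0, "y": 0, "z": 0, "twist": 0},
  {"fingers": 65, "x": 0, "y": 0, "z": 0, "twist": 0},
])

```text
time: 30.5
tcp_pos: [0.65, 0.2983, 0.221]
tool_rot: [0.515, 0.485, -0.485, -0.515]
force: [0.0, -0.2, 0.4]
gripper_width: 0.0553
```

```bash
python3 - <<'E'
from fit import *
f=cams.grab_frame('wrist');save('w16',f);P,u,v=cloud(f);np.savez('w16.npz',**f)
m=(np.hypot(P[:,0]-.6,P[:,1]-.312)<.06);q=P[m]
print(np.histogram(q[:,2],bins=[-.01,.003,.01,.02,.03,.04,.05,.06,.07]))
k=q[(q[:,2]>.022)&(q[:,2]<.065)];c=k.mean(0);U,S,V=np.linalg.svd(k[:,:2]-c[:2],full_matrices=False)
print(c,V,S/np.sqrt(len(k)),k.min(0),k.max(0));l=(k[:,:2]-c[:2])@V.T;print(np.percentile(l,[1,50,99],axis=0))
t=k[k[:,2]>.052];print('top',t.mean(0),t[:,2].max())
fp=q[(q[:,2]>.003)&(q[:,2]<.01)];print('foot',cv2.minAreaRect((fp[:,:2]*1000).astype(np.float32)))
E
```

```text
(array([10245,  2720,     2,    15,     6,    64,   246,     0]), array([-0.01 ,  0.003,  0.01 ,  0.02 ,  0.03 ,  0.04 ,  0.05 ,  0.06 ,
        0.07 ]))
[0.59771668 0.31503524 0.0512459 ] [[ 0.97366783  0.22797139]
 [ 0.22797139 -0.97366783]] [0.00900214 0.00178005] [0.58237193 0.30930572 0.0230703 ] [0.6149171  0.32102339 0.05795499]
[[-1.53060155e-02 -3.18765750e-03]
 [-2.14572504e-04  2.27951511e-05]
 [ 1.71717178e-02  2.90435479e-03]]
top [0.5984046  0.31542088 0.05498815] 0.057954993369932484
foot ((598.6055297851562, 315.6128234863281), (50.62112045288086, 50.371238708496094), 13.6841402053833)
```

View pics/w16.png

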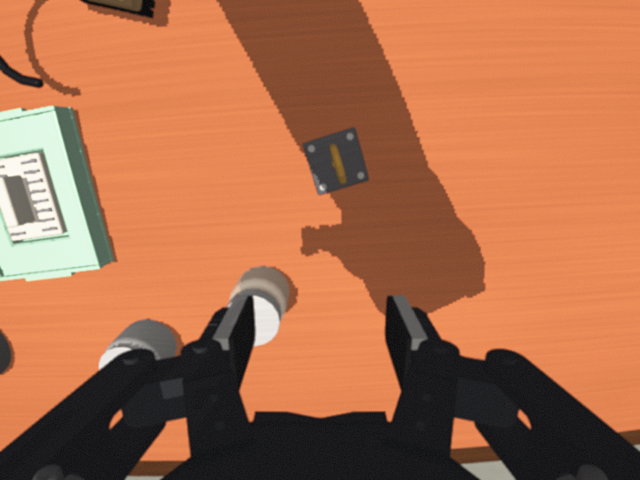

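>>> step_arm([
  {"fingers": 65, "x": -0.0342, "y": 0.016, "z": 0.0396, "twist": 0},
  {"fingers": 65, "x": -0.0342, "y": 0.016, "z": 0.0396, "twist": 0},
  {"fingers": 65, "x": -0.0342, "y": 0.016, "z": 0.0396, "twist": 0},
  {"fingers": 65, "x": -0.0342, "y": 0.016, "z": 0.0396, "twist": 0},
  {"fingers": 65, "x": -0.0342, "y": 0.016, "z": 0.0396, "twist": 0},
  {"fingers": 65, "x": 0, "y": 0, "z": 0, "twist": 10.4},
  {"fingers": 65, "x": 0, "y": 0, "z": 0, "twist": 10.4},
  {"fingers": 65, "x": 0, "y": 0, "z": 0, "twist": 10.4},
])

```text
time: 31.55
tcp_pos: [0.4418, 0.1395, 0.1416]
tool_rot: [0.627, 0.328, -0.326, -0.627]
force: [-0.1, 0.2, -0.8]
gripper_width: 0.056
```

>>> step_arm([
  {"fingers": 65, "x": 0, "y": 0, "z": 0, "twist": 10.4},
  {"fingers": 65, "x": 0, "y": 0, "z": 0, "twist": 10.4},
  {"fingers": 65, "x": 0, "y": 0, "z": 0, "twist": 10.4},
  {"fingers": 65, "x": 0, "y": 0, "z": 0, "twist": 10.4},
  {"fingers": 65, "x": 0, "y": 0, "z": 0, "twist": 10.4},
  {"fingers": 65, "x": 0, "y": 0, "z": 0, "twist": 10.4},
  {"fingers": 65, "x": 0, "y": 0, "z": 0, "twist": 10.2},
  {"fingers": 65, "x": 0, "y": 0, "z": 0, "twist": 0},
])

```text
time: 32.55
tcp_pos: [0.442, 0.1399, 0.1414]
tool_rot: [-0.699, 0.104, -0.105, 0.699]
force: [0.2, 0.2, -0.3]
gripper_width: 0.0557
```

```bash
python3 - <<'E'
from fit import *
plan([.4422,.1391,.050],252.7+90)
f=cams.grab_frame('wrist');P,u,v=cloud(f)
p=fit(P,'brush',(.4422,.1391),range(240,266,4),.14);print(p)
draw(f,[('brush',(.4422,.1391),252.7)],'w17')
E
```

```text
t=32.55 pos [0.442  0.1399 0.1414] yaw -17.0 w 55.7 F [ 0.2  0.2 -0.3] | shift x 0.0003 y 0.0914 z -0.0007 | yaw delta -0.3 => twist 0.3 (q6 2.17)
([0.4423, 0.1401], 252.4, np.float64(5.225))
```

View pics/w17.png

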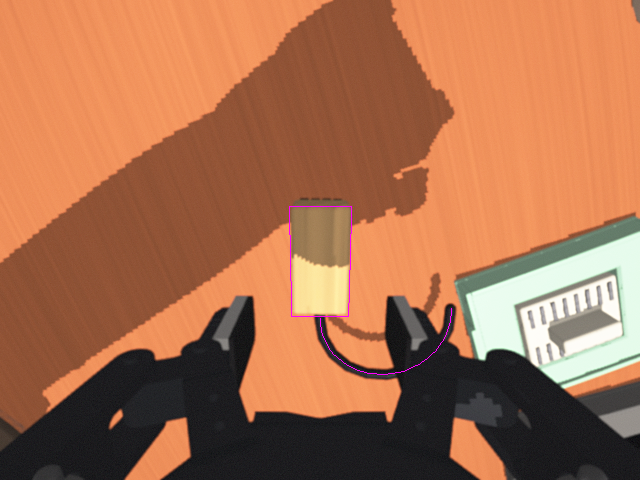

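>>> step_arm([
  {"fingers": 65, "x": 0, "y": 0.045, "z": 0, "twist": 0.3},
  {"fingers": 65, "x": 0, "y": 0.0455, "z": 0, "twist": 0},
  {"fingers": 65, "x": 0, "y": 0, "z": 0, "twist": 0},
  {"fingers": 20, "x": 0, "y": 0, "z": 0, "twist": 0},
  {"fingers": 20, "x": 0, "y": 0, "z": 0, "twist": 0},
  {"fingers": 20, "x": 0, "y": 0, "z": 0, "twist": 0},
  {"fingers": 20, "x": 0, "y": 0, "z": 0, "twist": 0},
  {"fingers": 20, "x": 0, "y": 0, "z": 0, "twist": 0},
])

```text
time: 33.6
tcp_pos: [0.4437, 0.1411, 0.0522]
tool_rot: [-0.698, 0.106, -0.108, 0.7]
force: [-0.8, -0.4, 6.4]
gripper_width: 0.035
```

>>> step_arm([
  {"fingers": 20, "x": 0, "y": -0.008, "z": 0, "twist": 0},
  {"fingers": 20, "x": 0, "y": 0, "z": 0, "twist": 0},
  {"fingers": 20, "x": 0, "y": 0, "z": 0, "twist": 0},
  {"fingers": 20, "x": 0, "y": 0, "z": 0, "twist": 0},
  {"fingers": 20, "x": 0, "y": 0, "z": 0, "twist": 0},
  {"fingers": 20, "x": 0, "y": 0, "z": 0, "twist": 0},
  {"fingers": 20, "x": 0, "y": 0, "z": 0, "twist": 0},
  {"fingers": 20, "x": 0, "y": 0, "z": 0, "twist": 0},
])

```text
time: 34.6
tcp_pos: [0.4423, 0.1407, 0.0583]
tool_rot: [-0.699, 0.107, -0.107, 0.699]
force: [-0.4, 1.0, -2.2]
gripper_width: 0.0346
```

```bash
python3 - <<'E'
from fit import *
plan([.525,.361,.06],-16.6)
f=cams.grab_frame('wrist');P,u,v=cloud(f)
s,R,p=st()
# joint fit restricted to hook points: x,y local to tool
draw(f,[('brush',p[:2],yaw(R)-90)],'w18')
E
```

```text
t=34.60 pos [0.4423 0.1407 0.0583] yaw -17.4 w 34.6 F [-0.4  1.  -2.2] | shift x 0.0131 y -0.0017 z 0.2349 | yaw delta 0.8 => twist -0.8 (q6 2.18)
```

View pics/w18.png

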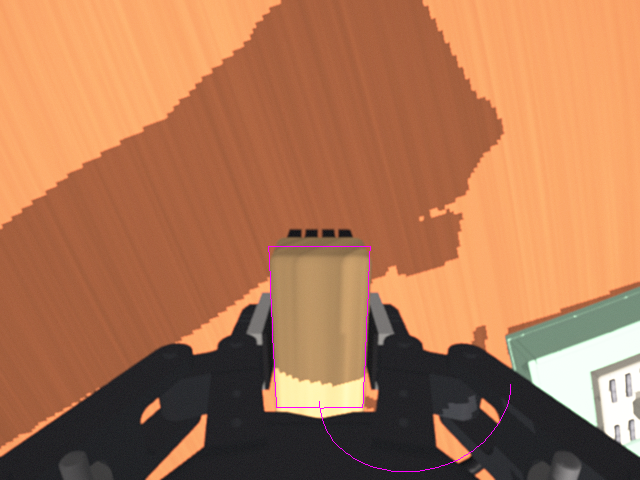

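>>> step_arm([
  {"fingers": 20, "x": 0.0026, "y": 0, "z": 0.047, "twist": 0},
  {"fingers": 20, "x": 0.0026, "y": 0, "z": 0.047, "twist": 0},
  {"fingers": 20, "x": 0.0026, "y": 0, "z": 0.047, "twist": 0},
  {"fingers": 20, "x": 0.0026, "y": 0, "z": 0.047, "twist": 0},
  {"fingers": 20, "x": 0.0026, "y": 0, "z": 0.047, "twist": 0},
  {"fingers": 20, "x": 0, "y": 0, "z": 0, "twist": -0.8},
  {"fingers": 20, "x": 0, "y": 0, "z": 0, "twist": 0},
  {"fingers": 20, "x": 0, "y": 0, "z": 0, "twist": 0},
])

```text
time: 35.65
tcp_pos: [0.5245, 0.36, 0.0583]
tool_rot: [0.7, -0.102, 0.102, -0.699]
force: [-0.2, -0.3, -2.1]
gripper_width: 0.0351
```

```bash
python3 - <<'E'
from fit import *
plan([.525,.361,.0545],-16.6)
s,R,p=st()
f=cams.grab_frame('scene');
import fit
fit.O['ring']=[np.c_[.014*np.cos(np.linspace(0,6.3,50)),0*np.linspace(0,6.3,50),.04+.014*np.sin(np.linspace(0,6.3,50))]]
off=p[2]-.0522;print(off)
fit.O['b2']=[o+[0,0,off] for o in fit.O['brush']]
it=[('b2',p[:2],yaw(R)-90),('ring',(.5986,.3155),13.4)]
u=proj(f,[.57,.32,.03])[0].astype(int);print(u)
draw(f,it,'s19',(u[0]-80,u[1]-60,u[0]+80,u[1]+60),5)
f=cams.grab_frame('top')
u=proj(f,[.57,.32,.03])[0].astype(int)
draw(f,it,'t19',(u[0]-60,u[1]-45,u[0]+60,u[1]+45),6)
E
```

```text
t=35.65 pos [0.5245 0.36   0.0583] yaw -16.6 w 35.1 F [-0.2 -0.3 -2.1] | shift x 0.0002 y 0.0038 z 0.0011 | yaw delta 0.0 => twist -0.0 (q6 2.46)
0.0060627119085485265
[490 266]
```

View pics/s19.png

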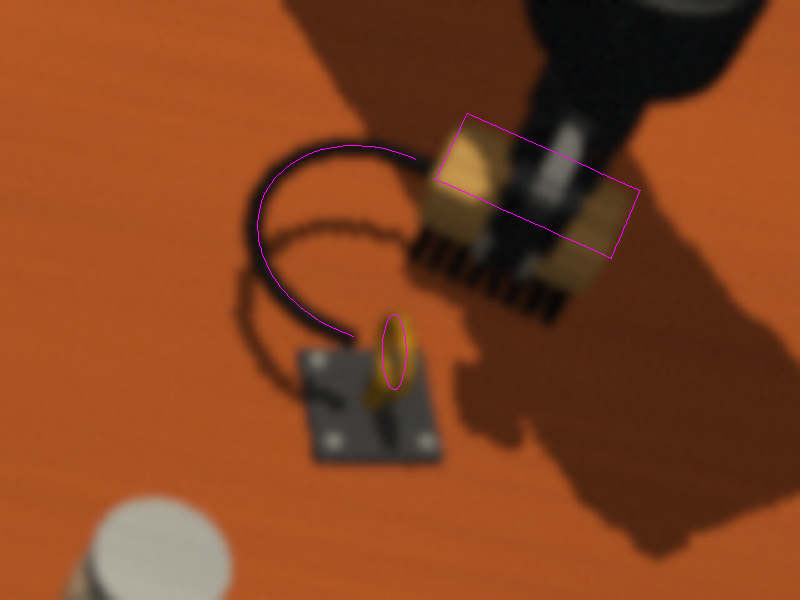

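View pics/t19.png

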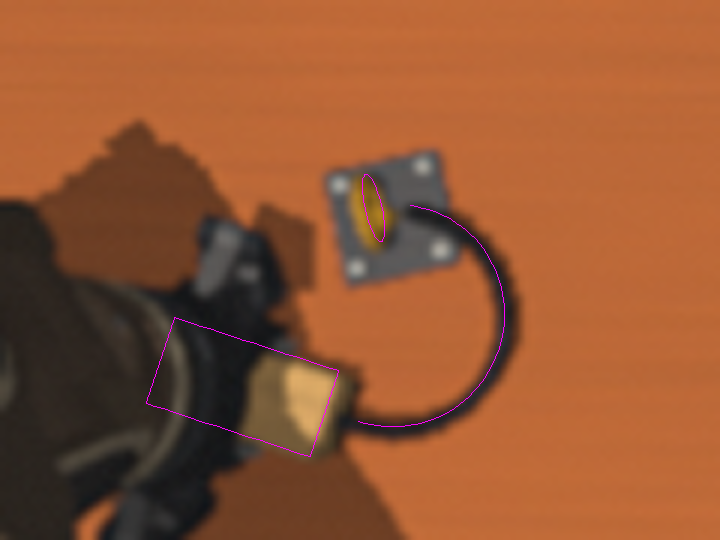

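>>> step_arm([
  {"fingers": 20, "x": 0, "y": 0.004, "z": 0.003, "twist": 0},
  {"fingers": 20, "x": 0, "y": 0, "z": 0, "twist": 0},
  {"fingers": 20, "x": -0.0039, "y": 0, "z": -0.0041, "twist": -5},
  {"fingers": 20, "x": -0.0039, "y": 0, "z": -0.0041, "twist": -5},
  {"fingers": 20, "x": -0.0039, "y": 0, "z": -0.0041, "twist": -5},
  {"fingers": 20, "x": -0.0039, "y": 0, "z": -0.0041, "twist": -5},
  {"fingers": 20, "x": 0, "y": 0, "z": 0, "twist": 0},
  {"fingers": 20, "x": 0, "y": 0, "z": 0, "twist": 0},
])

```text
time: 36.75
tcp_pos: [0.508, 0.3504, 0.0544]
tool_rot: [-0.707, -0.021, 0.021, 0.707]
force: [-0.5, -0.3, -0.8]
gripper_width: 0.0348
```

```bash
cat > chk.py <<'E'
import sys
from fit import *
import fit
s,R,p=st();th=np.radians(yaw(R)-90)
b=p[:2]+.002*np.array([np.cos(th),np.sin(th)])
C=np.array([.5548,.3051]);c,sn=np.cos(th),np.sin(th)
print('C now',b+np.array([c*.045-sn*.045,sn*.045+c*.045]),'brush yaw',np.degrees(th))
t=C+np.array([c*-.047-sn*-.045,sn*-.047+c*-.045]);plan([*t,.0537])
a=np.linspace(0,6.3,50)
fit.O['ring']=[np.c_[.014*np.cos(a),0*a,.04+.014*np.sin(a)]]
off=p[2]-.0522
fit.O['b2']=[o+[0,0,off] for o in fit.O['brush']]
it=[('b2',b,np.degrees(th)),('ring',(.5986,.3155),13.4)]
for cam in sys.argv[2:]:
    f=cams.grab_frame(cam);u=proj(f,[.57,.32,.03])[0].astype(int)
    draw(f,it,cam[0]+sys.argv[1],(u[0]-60,u[1]-45,u[0]+60,u[1]+45),6)
E
python3 chk.py 20 scene top
```

```text
C now [0.55568015 0.30611042] brush yaw -86.65242521842706
t=36.75 pos [0.508  0.3504 0.0544] yaw 3.3 w 34.8 F [-0.5 -0.3 -0.8] | shift x -0.0009 y 0.0007 z -0.0010
```

View pics/s20.png

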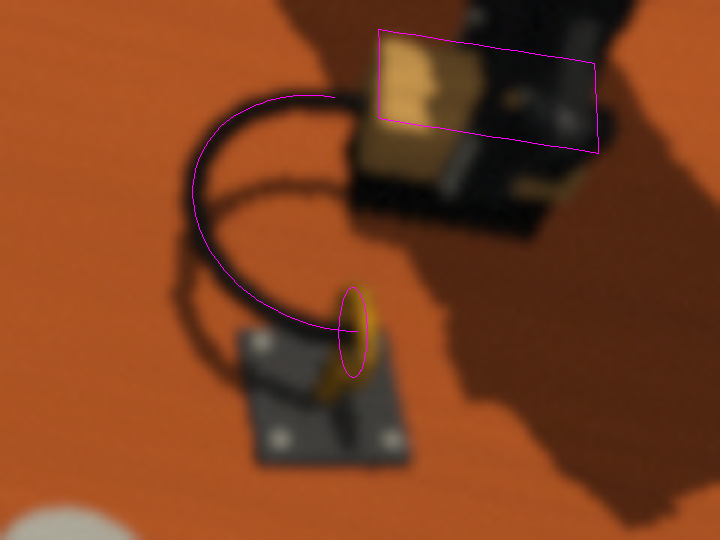

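View pics/t20.png

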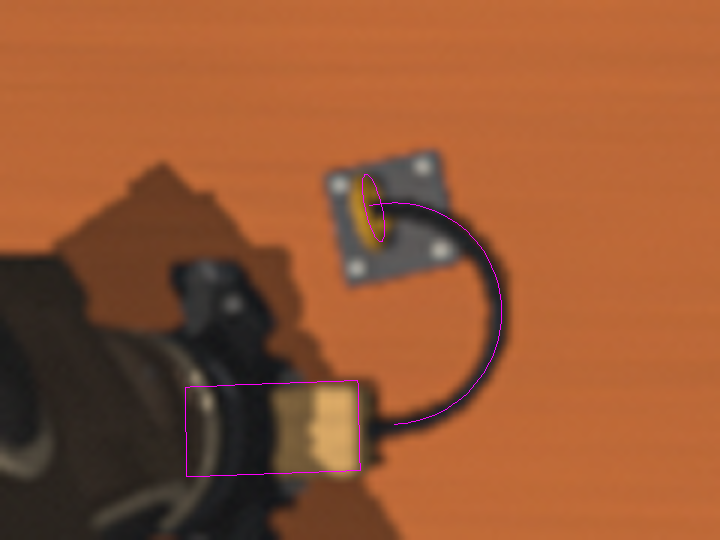

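>>> step_arm([
  {"fingers": 20, "x": -0.0016, "y": 0.0005, "z": 0.0016, "twist": 0},
  {"fingers": 20, "x": -0.0039, "y": 0, "z": -0.0041, "twist": -5},
  {"fingers": 20, "x": -0.0039, "y": 0, "z": -0.0041, "twist": -5},
  {"fingers": 20, "x": -0.0039, "y": 0, "z": -0.0041, "twist": -5},
  {"fingers": 20, "x": -0.0039, "y": 0, "z": -0.0041, "twist": -5},
  {"fingers": 20, "x": -0.0039, "y": 0, "z": -0.0041, "twist": -5},
  {"fingers": 20, "x": 0, "y": 0, "z": 0, "twist": 0},
  {"fingers": 20, "x": 0, "y": 0, "z": 0, "twist": 0},
])

```text
time: 37.85
tcp_pos: [0.4921, 0.3278, 0.0538]
tool_rot: [-0.686, -0.173, 0.173, 0.686]
force: [0.1, -0.2, -2.0]
gripper_width: 0.0353
```

```bash
sed -i "s/C=np.array(\[.5548,.3051\])/C=np.array([.5540,.3076])/; s/(.5986,.3155)/(.5978,.3180)/" chk.py; python3 chk.py 21 scene top
```

```text
C now [0.55406716 0.30777215] brush yaw -61.656343579864554
t=37.85 pos [0.4921 0.3278 0.0538] yaw 28.3 w 35.3 F [ 0.1 -0.2 -2. ] | shift x -0.0001 y 0.0001 z -0.0001
```

View pics/s21.png

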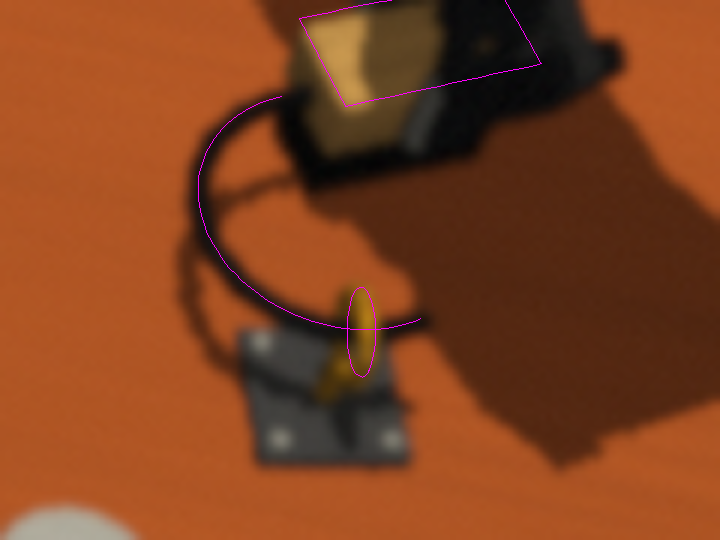

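View pics/t21.png

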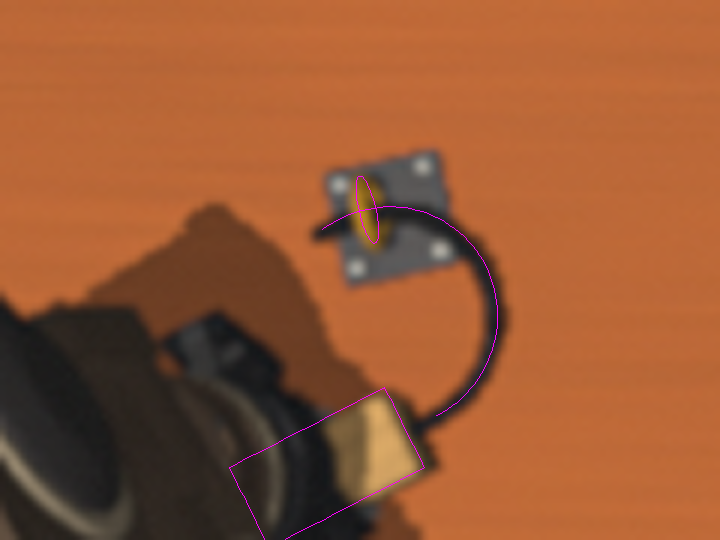

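>>> step_arm([
  {"fingers": 20, "x": -0.0039, "y": 0, "z": -0.0041, "twist": -5},
  {"fingers": 20, "x": -0.0039, "y": 0, "z": -0.0041, "twist": -5},
  {"fingers": 20, "x": -0.0039, "y": 0, "z": -0.0041, "twist": -5},
  {"fingers": 20, "x": -0.0039, "y": 0, "z": -0.0041, "twist": -5},
  {"fingers": 20, "x": -0.0039, "y": 0, "z": -0.0041, "twist": -5},
  {"fingers": 20, "x": -0.0039, "y": 0, "z": -0.0041, "twist": -5},
  {"fingers": 20, "x": -0.0039, "y": 0, "z": -0.0041, "twist": -5},
  {"fingers": 20, "x": 0, "y": 0, "z": 0, "twist": 0},
])

```text
time: 38.95
tcp_pos: [0.4921, 0.2884, 0.0538]
tool_rot: [-0.602, -0.371, 0.371, 0.602]
force: [0.0, 0.2, -2.2]
gripper_width: 0.0351
```

```bash
python3 chk.py 22 scene top
```

```text
C now [0.55426973 0.30753319] brush yaw -26.674106934973075
t=38.95 pos [0.4921 0.2884 0.0538] yaw 63.3 w 35.1 F [ 0.   0.2 -2.2] | shift x -0.0001 y 0.0001 z 0.0003
```

View pics/t22.png

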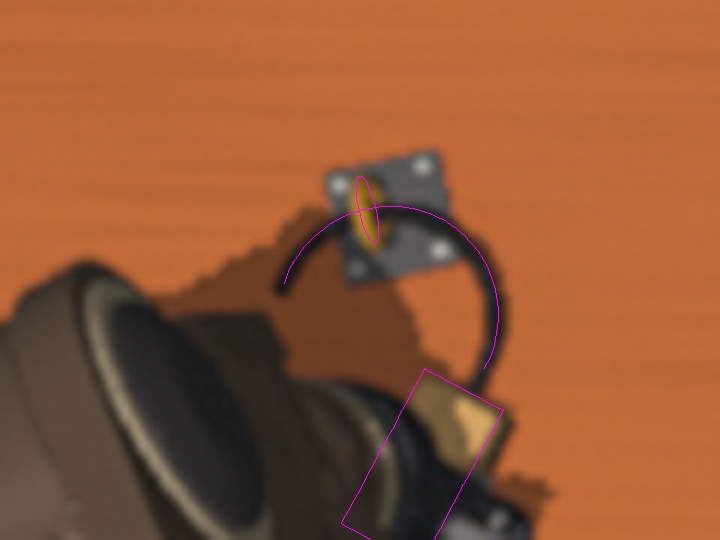

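View pics/s22.png

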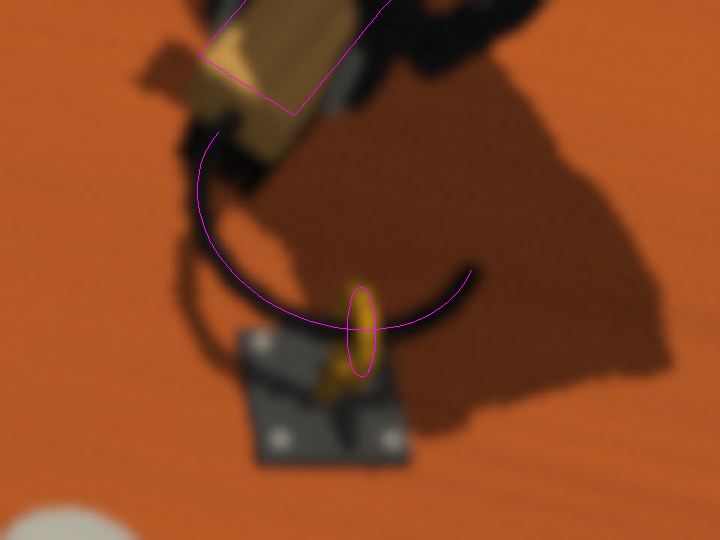

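>>> step_arm([
  {"fingers": 20, "x": -0.003, "y": 0, "z": -0.0059, "twist": -5},
  {"fingers": 20, "x": -0.0039, "y": 0, "z": -0.0041, "twist": -5},
  {"fingers": 20, "x": -0.0039, "y": 0, "z": -0.0041, "twist": -5},
  {"fingers": 20, "x": -0.0039, "y": 0, "z": -0.0041, "twist": -5},
  {"fingers": 20, "x": -0.0039, "y": 0, "z": -0.0041, "twist": -5},
  {"fingers": 20, "x": -0.0039, "y": 0, "z": -0.0041, "twist": -5},
  {"fingers": 20, "x": -0.0039, "y": 0, "z": -0.0041, "twist": -5},
  {"fingers": 20, "x": -0.0039, "y": 0, "z": -0.0041, "twist": -5},
])

```text
time: 40.05
tcp_pos: [0.521, 0.2534, 0.0538]
tool_rot: [0.438, 0.555, -0.555, -0.438]
force: [0.4, 0.7, -1.7]
gripper_width: 0.035
```

>>> step_arm([
  {"fingers": 20, "x": 0, "y": 0, "z": 0, "twist": 0},
  {"fingers": 20, "x": 0, "y": 0, "z": 0, "twist": 0},
  {"fingers": 20, "x": 0, "y": 0, "z": 0, "twist": 0},
  {"fingers": 20, "x": 0, "y": 0, "z": 0, "twist": 0},
  {"fingers": 20, "x": 0, "y": 0, "z": 0, "twist": 0},
  {"fingers": 20, "x": 0, "y": 0, "z": 0, "twist": 0},
  {"fingers": 20, "x": 0, "y": 0, "z": 0, "twist": 0},
  {"fingers": 20, "x": 0, "y": 0, "z": 0, "twist": 0},
])

```text
time: 41.05
tcp_pos: [0.5209, 0.2532, 0.0538]
tool_rot: [-0.438, -0.555, 0.555, 0.438]
force: [-0.4, -0.3, -1.6]
gripper_width: 0.0348
```

```bash
python3 chk.py 23 scene top
```

```text
C now [0.55616031 0.30788791] brush yaw 13.426238503517013
t=41.05 pos [0.5209 0.2532 0.0538] yaw 103.4 w 34.8 F [-0.4 -0.3 -1.6] | shift x 0.0002 y 0.0001 z 0.0022
```

View pics/t23.png

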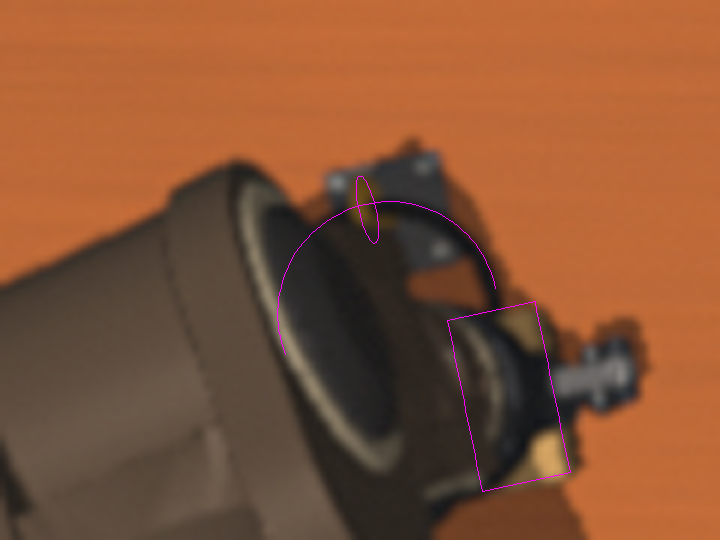

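View pics/s23.png

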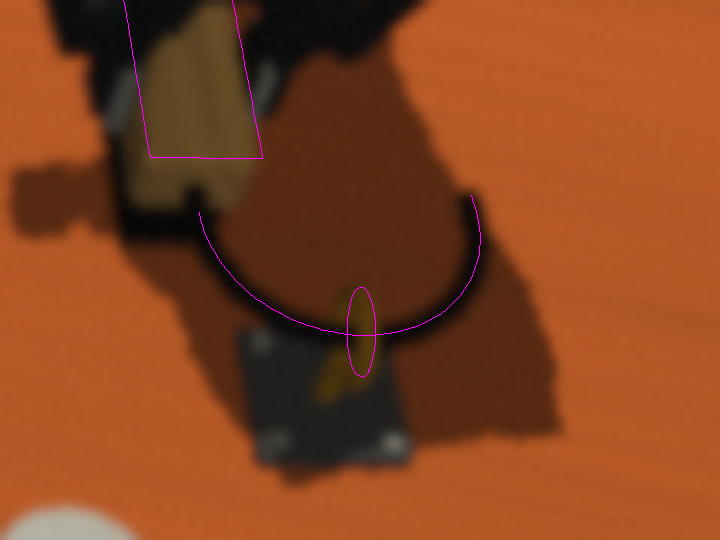

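>>> step_arm([
  {"fingers": 20, "x": 0, "y": 0.0012, "z": 0, "twist": 0},
  {"fingers": 20, "x": 0, "y": 0.0008, "z": 0, "twist": 0},
  {"fingers": 20, "x": 0, "y": 0, "z": 0, "twist": 0},
  {"fingers": 20, "x": 0, "y": 0, "z": 0, "twist": 0},
  {"fingers": 60, "x": 0, "y": 0, "z": 0, "twist": 0},
  {"fingers": 60, "x": 0, "y": 0, "z": 0, "twist": 0},
  {"fingers": 60, "x": 0, "y": 0, "z": 0, "twist": 0},
  {"fingers": 60, "x": 0, "y": 0, "z": 0, "twist": 0},
])

```text
time: 42.15
tcp_pos: [0.5209, 0.2533, 0.0517]
tool_rot: [-0.438, -0.555, 0.555, 0.438]
force: [-0.2, 0.4, -0.5]
gripper_width: 0.0512
```

>>> step_arm([
  {"fingers": 60, "x": 0, "y": -0.02, "z": 0, "twist": 0},
  {"fingers": 60, "x": 0, "y": -0.05, "z": 0, "twist": 0},
  {"fingers": 60, "x": 0, "y": -0.05, "z": 0, "twist": 0},
  {"fingers": 60, "x": 0, "y": -0.05, "z": 0, "twist": 0},
  {"fingers": 60, "x": -0.03, "y": -0.04, "z": 0, "twist": 0},
  {"fingers": 60, "x": -0.05, "y": 0, "z": -0.03, "twist": 0},
  {"fingers": 60, "x": -0.05, "y": 0, "z": -0.03, "twist": 0},
  {"fingers": 60, "x": 0, "y": 0, "z": 0, "twist": 0},
])

```text
time: 43.15
tcp_pos: [0.6115, 0.1378, 0.2607]
tool_rot: [-0.439, -0.554, 0.554, 0.439]
force: [-0.5, 0.2, -0.1]
gripper_width: 0.0512
```

```bash
python3 - <<'E'
from fit import *
import fit
a=np.linspace(0,6.3,50)
fit.O['ring']=[np.c_[.014*np.cos(a),0*a,.04+.014*np.sin(a)]]
f=cams.grab_frame('wrist');P,u,v=cloud(f);np.savez('w24.npz',**f)
p=fit.fit(P,'brush',(.521,.2532),[3,8,13,18,23],.13);print(p)
c,s=np.cos(np.radians(p[1])),np.sin(np.radians(p[1]));print('mid',p[0][0]+c*.09-s*.045,p[0][1]+s*.09+c*.045)
q=P[(np.hypot(P[:,0]-.598,P[:,1]-.317)<.05)&(P[:,2]>.05)&(P[:,2]<.065)];print('ring top',q.mean(0),len(q))
draw(f,[('brush',*p[:2])],'w24')
f=cams.grab_frame('top');P,u,v=cloud(f);u=proj(f,[.56,.29,.03])[0].astype(int)
draw(f,[],'t24',(u[0]-60,u[1]-45,u[0]+60,u[1]+45),6)
save('tfull',f)
for n,c,r in [('jar',(.72,.226),.05),('tin',(.78,.105),.05),('tape',(.78,-.105),.06)]:
    m=(np.hypot(P[:,0]-c[0],P[:,1]-c[1])<r)&(P[:,2]>.012)
    q=P[m];top=q[q[:,2]>q[:,2].max()-.008];print(n,np.round(top.mean(0),3))
E
```

```text
([0.5222, 0.2523], 12.9, np.float64(5.052))
mid 0.5998822522567171 0.31625676417959064
ring top [0.59761081 0.31429883 0.05418618] 166Traceback (most recent call last):
  File "<stdin>", line 15, in <module>
    return umr_maximum(a, axis, None, out, keepdims, initial, where)
ValueError: zero-size array to reduction operation maximum which has no identity
```

View pics/w24.png

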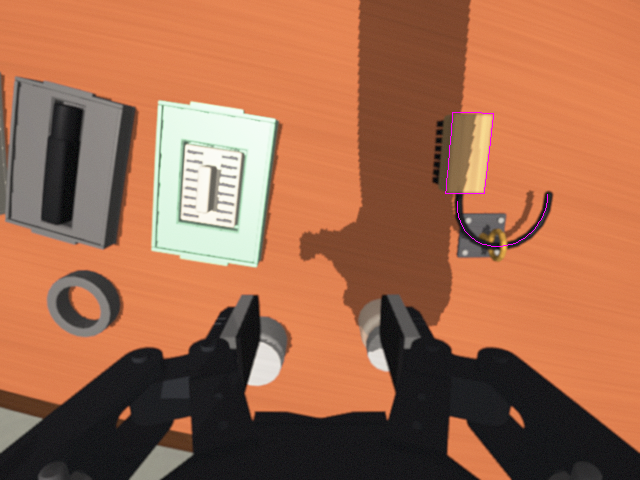

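View pics/t24.png

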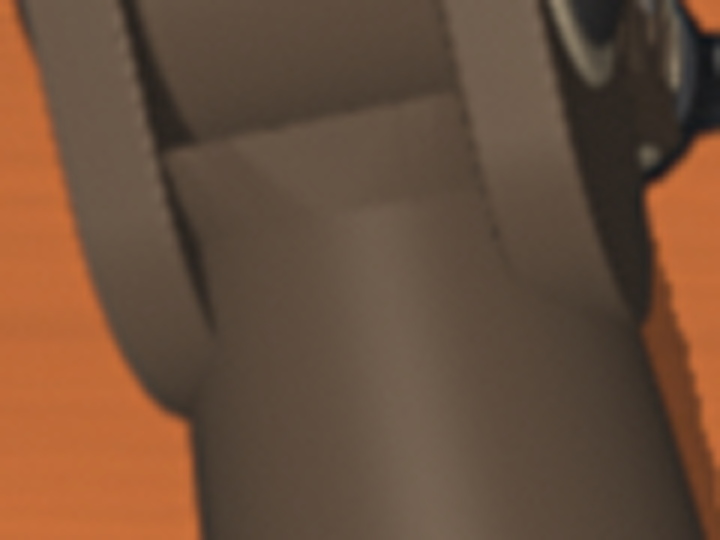

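View pics/tfull.png

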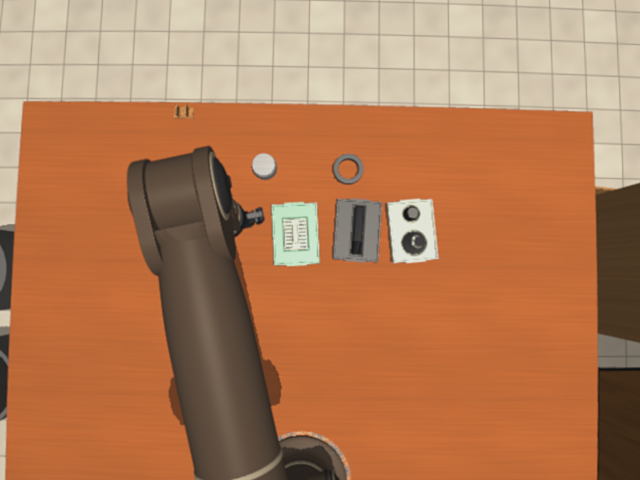

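>>> step_arm([
  {"fingers": 60, "x": -0.039, "y": -0.018, "z": 0.042, "twist": 0},
  {"fingers": 60, "x": -0.039, "y": -0.018, "z": 0.042, "twist": 0},
  {"fingers": 60, "x": -0.039, "y": -0.018, "z": 0.042, "twist": 0},
  {"fingers": 60, "x": -0.039, "y": -0.018, "z": 0.042, "twist": 0},
  {"fingers": 60, "x": -0.039, "y": -0.018, "z": 0.042, "twist": 0},
  {"fingers": 60, "x": 0, "y": 0, "z": 0, "twist": 0},
  {"fingers": 60, "x": 0, "y": 0, "z": 0, "twist": 0},
  {"fingers": 60, "x": 0, "y": 0, "z": 0, "twist": 0},
])

```text
time: 44.25
tcp_pos: [0.4507, -0.0964, 0.3511]
tool_rot: [-0.437, -0.555, 0.556, 0.438]
force: [-0.3, 0.1, 0.5]
gripper_width: 0.0512
```

```bash
python3 - <<'E'
from fit import *
f=cams.grab_frame('top');P,u,v=cloud(f)
for n,c,r in [('jar',(.72,.226),.05),('tin',(.78,.105),.05),('tape',(.78,-.105),.06)]:
    m=(np.hypot(P[:,0]-c[0],P[:,1]-c[1])<r)&(P[:,2]>.012)
    q=P[m];top=q[q[:,2]>q[:,2].max()-.008] if len(q) else q;print(n,np.round(top.mean(0),3))
save('t25',f)
f=cams.grab_frame('scene');save('s25',f);P,u,v=cloud(f)
from goal import *
for n,t,o in [('pre',nest('sq'),.047),('cyc',nest('round',-.03),.080),('cou',nest('round',.043),.054),('crev',nest('long'),.034)]:
    m=np.hypot(P[:,0]-t[0],P[:,1]-t[1])<.012;print(n,np.percentile(P[m,2],[50,90]),o)
print(arm.read_state()['time'])
u=proj(f,[.56,.29,.03])[0].astype(int)
draw(f,[],'s25z',(u[0]-60,u[1]-45,u[0]+60,u[1]+45),6)
E
```

```text
jar [0.719 0.238 0.07 ]
tin [0.774 0.106 0.056]
tape [ 0.777 -0.099  0.026]
pre [0.04464796 0.04724295] 0.047
cyc [0.07957954 0.08106598] 0.08
cou [0.05361276 0.05534336] 0.054
crev [0.03279332 0.03423772] 0.034
44.35
```

View pics/s25z.png

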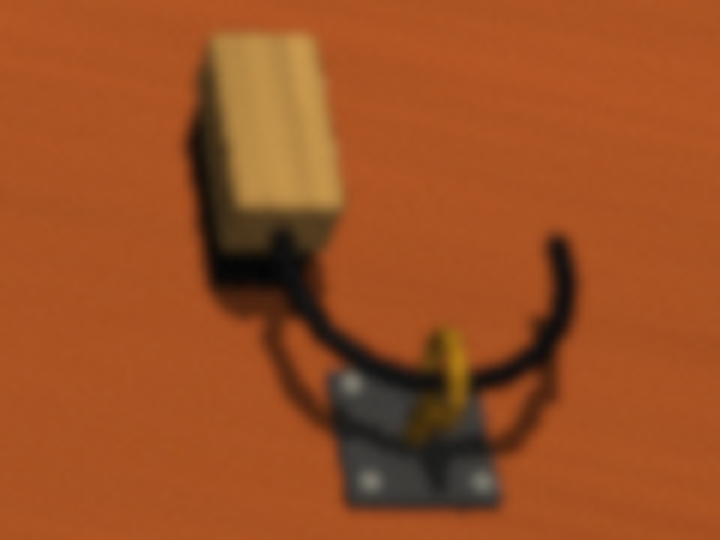

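View pics/t25.png

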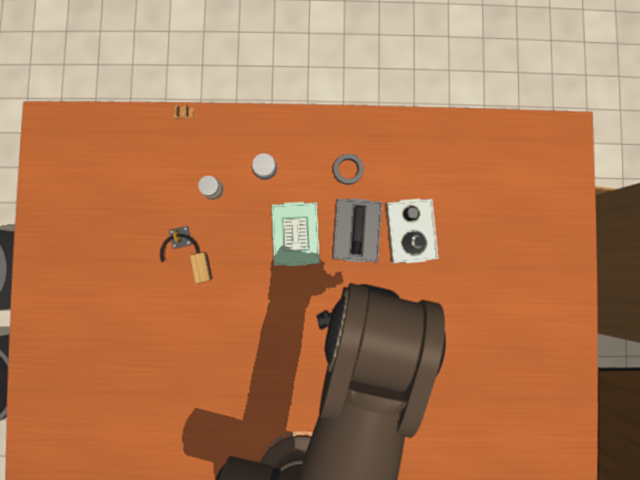

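```bash
python3 -c "
from station import arm
print(arm.job_done(), arm.read_state()['time'])"
```

```text
the job is handed in; nothing more can be done
the job is handed in; nothing more can be done
```

I put all four parts (coupling, cyclone, prefilter, crevice tool) into their nests, then hooked the brush into the ring and left it standing on its bristles. I handed the job in at about 44 s of the 208 s allowed; no verdict was reported.

- **Seating:** The measured heights of the parts in their nests match full seating to within about 1 mm. The tops read 54.5 mm for the coupling (54 expected), 80.7 mm for the cyclone (80), 46.8 mm for the prefilter's rib (47) and 34.0 mm for the crevice tool (34).
- **Brush:** The scene picture shows the bar passing through the ring with the brush upright. In the wrist view the middle of the bend is about 1.5 mm along the bar from the ring, and about 3 mm off its centre line (7 mm is free).
- **Ring position:** The cameras disagreed by about 3 mm, so I set the last few millimetres from the hook and ring as seen together in one picture.
- **Bystanders:** The jar and tin read within 2 mm of their starting places. The tape's depth reading differed by about 6 mm, but it sits at the same pixels in the top picture, so I take that as measurement noise.
- **Forces and mishaps:** Wrist force stayed under about 7 N at every reading. I saw no knocked part and no slackened grip.

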